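# Set up the self-service detergent point in the laundry room

### The arm

A 6-joint arm with a two-finger parallel gripper is mounted at the origin on the work surface. World frame = base frame: x ahead of the robot, y to its left, z up, the work surface at z = 0. Lengths are in m, angles in rad, forces in N, time in s.
With the tool pointing down it reaches from about 0.3 to 0.875 m from the base axis. Payload 6.4 kg.
Tool frame: the origin (TCP) lies at the very end of the fingers, on their centre line; the grasp point (between the pads) lies 19 mm behind it; z points along the fingers, y is the line along which they close (so a half turn about z gives the same grasp; the last joint's range is limited). The gripper opens to 85 mm and grips with 20 to 120 N. Pads are 22 mm wide; open, the fingers measure 114 mm over their backs; the gripper's body (76 mm by 85 mm) begins 54 mm behind the grasp point. The pads swing forward as they close: fully open they stand 13 mm farther back than shut.
Start: joints at [0.939, 0.181, 1.607, -0, 1.354, -0.206], TCP at [0.237, 0.524, 0.231] pointing down, gripper open.
Joint ranges: [-2.99, 2.99], [-0.89, 2.07], [0.3, 2.58], [-1.14, 4.28], [0, 2.63], [-3.12, 3.12]. Speed limits (rad/s): [2.57, 2.57, 3.01, 3.14, 3.14, 3.14].

### API

Orientations are given as a unit quaternion [w, x, y, z].
In Python, from bench import ctrl, camera, calibration, order, outline_of gives the robot as it stands.
- The arm moves only by the tool move_arm, never from a script. Its argument "series" is a list that holds one entry, the list of rows, each a list of 5 numbers: the opening, from 0 (shut) to 1 (fully open), then the shift along the tool's x, y, z in mm, then the turn about the tool's z in rad. A call has exactly 10 rows; each row is the pose to reach, as a shift and turn from the pose commanded when the call began, along the tool's axes at that moment; what a row does not reach only later rows make up. A row lasts 1/12 s, in which the tool goes at most 41.7 mm and 7.16 degrees, less where a joint would pass 70% of its speed; a pose out of reach is approached as far as the arm can. A call with a gripper value outside its range is refused whole. The fingers move at their own pace and stop on an object; the grip force is fixed at half the most. Time passes only in rows, so rows that repeat a pose let the fingers close, or fill a call up. It gives the time, the measured TCP pose, the force, the opening and the grip force at its end, in the units of the state.
- ctrl.get_obs(): the state, without advancing time (a new reading comes with each control period).
- camera(name): name is "scene" or "top" or "wrist"; returns (picture, depth): 384x512x3 uint8, blue, green, red; 384x512 float32, m along the optical axis (not along the pixel's ray), 0 where there is no reading.
- calibration(name): a dict with "intrinsics" (3x3 intrinsics, pixels), "k1" (the pictures are not rectified: a ray, as slopes to the right and down, at radius r is drawn at 1 + k1 r^2 times it, then the intrinsics apply), "rvec" (rotation vector, rad) and "tvec" (3), from world to camera coordinates, as OpenCV has them. Camera axes: x right, y down, z forward; pixel columns grow to the right and rows downward; lengths in m; the calibration is good to about 2 mm. A picture is of the moment at which its call begins: read the wrist's pose just before it. calibration takes no time and is no camera call; for the wrist camera it gives the pose at the moment of the call.
- order.hand_in(): hands the job in; it is judged then, once.
Trained networks look in the newest picture that a camera, given by its name, has taken for a name from the list of things; names that differ only in an ending like _2 or _b are one class to them, and where a whole thing is asked for, a point or a joint stands for the part that bears it (a point fixed in the world has none). Each returns a list of dicts, best first, with "conf" (0 to 1); they miss things now and then, are a little off and sometimes report something else, mostly with a low value. They report only what shows in the picture. A call takes as long as a camera call. They do not tell look-alikes from the thing itself.
- outline_of(target, camera): "region" (384x512 bool, what is visible of it) and "bbox" ([centre column, centre row, width, height] in pixels, round what is visible of it).
The state is a dict: "time_s": time; "q": joint angles; "dq": joint speeds; "joint_efforts": joint torques, N m; "eef_pos": TCP position; "eef_rot": TCP orientation; "wrist_force": force on the tool from outside, world axes, zero at the start; "torque": the same for the moment, N m; "opening": opening from 0.0 (shut) to 1.0 (fully open); "grasp_force": force on a finger pad.
Only numpy, scipy, OpenCV 4.12 (cv2) and the standard library are available. Lean on these libraries where they do the work, as an engineer would, in place of code of your own. Each camera call takes 0.05 s, during which the arm holds its last target. There are 200 camera calls.

### The job

Get the self-service detergent point ready: take the jar somebody left standing on the stacking base and put it in the grey lost-property crate, then stack every capsule tub there is on the base, in any order, each turned so that its notch goes over the black tongue below and it sits fully home. Tilt the card terminal up to 60 degrees from level, so that it stays there by itself, and leave everything else on the counter as it is.

Things in the scene. Friction and masses are not known exactly. Their poses are not given: they have to be found in the camera images.
- dock: stacking base bolted to the counter, 134 x 86 mm, origin under its centre. Its shoulder (110 x 62 mm) is 14 mm above the counter; on it an aluminium plateau 90 (x) x 42 mm, 8 mm high, edges bevelled, and a black tongue 18 mm wide, as high, from the plateau to the -x end. A tub sits right when over the origin, 14 mm up, its x axis along the base's x. The jar starts on the plateau, 22 mm up
- tub_blue: blue closed tub of washing capsules, white lid, 110 (x) x 62 (y) mm, 0.2 to 0.45 kg, may be absent. Origin under its centre. Straight sides, gripped across y. Lid shoulder 54 mm up, on it the same plateau and black tongue (at -x) as on the base, top 62 mm. Under it a recess 94 x 46 mm, 10 mm deep, in a rim with a 22 mm wide notch at -x: they take the plateau and tongue below, 2 mm play
- tub_blue_tongue (a point): tip of the black tongue on the blue tub's lid: 55 mm from the tub's middle along its -x, 58 mm above its underside. The notch is under it. Fully home, a tub's underside rests on the shoulder below, so each tub adds 54 mm; the wrong way round it stands 8 mm too high on the tongue
- tub_green: green closed tub of washing capsules, white lid, 110 (x) x 62 (y) mm, 0.2 to 0.45 kg, may be absent. Origin under its centre. Straight sides, gripped across y. Lid shoulder 54 mm up, on it the same plateau and black tongue (at -x) as on the base, top 62 mm. Under it a recess 94 x 46 mm, 10 mm deep, in a rim with a 22 mm wide notch at -x: they take the plateau and tongue below, 2 mm play
- tub_green_tongue (a point): tip of the black tongue on the green tub's lid: 55 mm from the tub's middle along its -x, 58 mm above its underside. The notch is under it. Fully home, a tub's underside rests on the shoulder below, so each tub adds 54 mm; the wrong way round it stands 8 mm too high on the tongue
- tub_violet: violet closed tub of washing capsules, white lid, 110 (x) x 62 (y) mm, 0.2 to 0.45 kg, may be absent. Origin under its centre. Straight sides, gripped across y. Lid shoulder 54 mm up, on it the same plateau and black tongue (at -x) as on the base, top 62 mm. Under it a recess 94 x 46 mm, 10 mm deep, in a rim with a 22 mm wide notch at -x: they take the plateau and tongue below, 2 mm play
- tub_violet_tongue (a point): tip of the black tongue on the violet tub's lid: 55 mm from the tub's middle along its -x, 58 mm above its underside. The notch is under it. Fully home, a tub's underside rests on the shoulder below, so each tub adds 54 mm; the wrong way round it stands 8 mm too high on the tongue
- tub_orange: orange closed tub of washing capsules, white lid, 110 (x) x 62 (y) mm, 0.2 to 0.45 kg, may be absent. Origin under its centre. Straight sides, gripped across y. Lid shoulder 54 mm up, on it the same plateau and black tongue (at -x) as on the base, top 62 mm. Under it a recess 94 x 46 mm, 10 mm deep, in a rim with a 22 mm wide notch at -x: they take the plateau and tongue below, 2 mm play
- tub_orange_tongue (a point): tip of the black tongue on the orange tub's lid: 55 mm from the tub's middle along its -x, 58 mm above its underside. The notch is under it. Fully home, a tub's underside rests on the shoulder below, so each tub adds 54 mm; the wrong way round it stands 8 mm too high on the tongue
- jar: white jar of stain remover with a red lid, 62 mm wide, 115 mm high, 0.17 to 0.35 kg; origin under its centre. Stands on the stacking base at the start
- crate: grey open lost-property crate fixed to the counter, 220 mm (x) x 170 mm (y) outside, 70 mm high, walls and floor 5 mm; origin under its centre. Empty
- terminal_base: aluminium mount of the card terminal, bolted to the counter, 84 mm wide, 8 mm high plate; origin on the counter below the hinge axis, which runs along its y; the terminal lies along its +x
- terminal (a joint): tilt of the card terminal in rad: 0 level, 1.047 is 60 degrees; grows as the far (+x) end rises, 0 to 1.5. Friction hinge, about 0.6 N m: it stays where it is left. A dark slab with screen and keypad, 64 mm wide (y), 20 mm thick, 0.3 kg, 10 to 160 mm from the hinge axis; its straight sides can be pinched across y, and it may pivot in the grip
- terminal_grip (a point): a point in the middle of the terminal's thickness and width, 135 mm from the hinge axis, 25 mm from its free end
- terminal_hinge (a point): middle of the hinge axis, 40 mm above the counter
- cup: bystander: small blue plastic dosing cup, 54 mm wide, 45 mm high; origin under its centre
- brush: bystander: wooden scrubbing brush lying bristles down, 130 x 36 x 28 mm; origin under its centre, x along it
- detergent: bystander: white detergent bottle with blue cap, 84 mm wide, 210 mm high; origin under its centre
- carton: bystander: dark blue powder carton, 70 x 110 x 175 mm; origin under its centre
- softener: bystander: amber softener bottle, 72 mm wide, 170 mm high; origin under its centre
- pegs: bystander: yellow tray of clothes pegs, 110 x 160 x 60 mm; origin under its centre
- scoop: bystander: white plastic powder scoop, bowl 60 x 44 x 30 mm and a 75 mm handle along +x; origin under the bowl
Not all that is in view belongs to the job. What is shaped like the tub_violet but yellow is not meant.

How it is judged:
On the way, in this order (a step that is already met when the one before it is completed fails the run):
1. the jar is off the stacking base (horizontal distance between jar and dock above 0.1 m), for 0.2 s.
2. a first tub sits fully home on the stacking base (((horizontal distance between tub_blue and dock below 0.012 m and x of tub_blue_tongue in the frame of dock below -0.035 m and angle between the x axis of tub_blue and the x axis of dock, either way round below 0.2 rad and angle between tub_blue's own z axis and vertical below 0.05 rad and z of tub_blue in the frame of dock between 0.011 and 0.017 m) or (horizontal distance between tub_green and dock below 0.012 m and x of tub_green_tongue in the frame of dock below -0.035 m and angle between the x axis of tub_green and the x axis of dock, either way round below 0.2 rad and angle between tub_green's own z axis and vertical below 0.05 rad and z of tub_green in the frame of dock between 0.011 and 0.017 m) or (horizontal distance between tub_violet and dock below 0.012 m and x of tub_violet_tongue in the frame of dock below -0.035 m and angle between the x axis of tub_violet and the x axis of dock, either way round below 0.2 rad and angle between tub_violet's own z axis and vertical below 0.05 rad and z of tub_violet in the frame of dock between 0.011 and 0.017 m) or (horizontal distance between tub_orange and dock below 0.012 m and x of tub_orange_tongue in the frame of dock below -0.035 m and angle between the x axis of tub_orange and the x axis of dock, either way round below 0.2 rad and angle between tub_orange's own z axis and vertical below 0.05 rad and z of tub_orange in the frame of dock between 0.011 and 0.017 m))), for 0.2 s.
At the end, for the whole second after the job is handed in: All tubs present form one upright stack on the base, tongue ends all the base's way, each fully home (underside within 3 mm of 14, 68, 122 or 176 mm up, within 12 mm of the base's middle); the jar is in the crate; the terminal stands by itself at 60 degrees, give or take 5; all at rest (horizontal distance between each of tub_blue, tub_green, tub_violet, tub_orange and dock below 0.012 m and x of each of tub_blue_tongue, tub_green_tongue, tub_violet_tongue, tub_orange_tongue in the frame of dock below -0.035 m and angle between the x axis of each of tub_blue, tub_green, tub_violet, tub_orange and the x axis of dock, either way round below 0.2 rad and angle between each of tub_blue, tub_green, tub_violet, tub_orange's own z axis and vertical below 0.05 rad and linear speed of each of tub_blue, tub_green, tub_violet, tub_orange, jar below 0.02 m/s and (z of tub_blue in the frame of dock between 0.011 and 0.017 m or z of tub_blue in the frame of dock between 0.065 and 0.071 m or z of tub_blue in the frame of dock between 0.119 and 0.125 m or z of tub_blue in the frame of dock between 0.173 and 0.179 m) and (z of tub_green in the frame of dock between 0.011 and 0.017 m or z of tub_green in the frame of dock between 0.065 and 0.071 m or z of tub_green in the frame of dock between 0.119 and 0.125 m or z of tub_green in the frame of dock between 0.173 and 0.179 m) and (z of tub_violet in the frame of dock between 0.011 and 0.017 m or z of tub_violet in the frame of dock between 0.065 and 0.071 m or z of tub_violet in the frame of dock between 0.119 and 0.125 m or z of tub_violet in the frame of dock between 0.173 and 0.179 m) and (z of tub_orange in the frame of dock between 0.011 and 0.017 m or z of tub_orange in the frame of dock between 0.065 and 0.071 m or z of tub_orange in the frame of dock between 0.119 and 0.125 m or z of tub_orange in the frame of dock between 0.173 and 0.179 m) and x of jar in the frame of crate between -0.105 and 0.105 m and y of jar in the frame of crate between -0.08 and 0.08 m and height (world z) of jar below 0.06 m and value of joint terminal between 0.959931 and 1.13446 rad and velocity of joint terminal between -0.03 and 0.03 rad/s); the robot touches nothing.
It fails at once if a bystander is shoved more than 5 cm or knocked over (distance of any of cup, brush, detergent, carton, softener, pegs, scoop from where it was at the start of the episode above 0.05 m or angle between any of cup, brush, detergent, carton, softener, pegs, scoop's own z axis and vertical above 0.7 rad).
Of tub_blue, tub_green, tub_violet, tub_orange only 3 to 4 are there at a start; the rules pass over those that are not, and their reading is None.
At some moment in a run one of jar may be knocked a few centimetres aside while the robot is not near it.
Once in a run the grip may slacken for a moment while it holds something.
It also fails if it takes over 210 s, if anything falls off the work surface, if the arm or the gripper's body presses on something with over 40 N, if the wrist force passes 120 N, or if a joint passes its speed limit or range.

## Working session

There is one attempt and no reset: what is moved stays moved. The work goes in short steps, Python scripts to look and compute and a tool call to move; the robot and the scene stay as the last step left them, time stands still between calls to the robot, and variables do not carry over. Pictures are saved under pics/ and viewed, at most 14 in all, crops included, and the job is handed in when it is done.

Besides the shell and the picture viewer there is one more tool, called after ">>>" by a JSON object that holds its "fn" and its "kwargs". move_arm: Moves the arm, as the interface text tells. Its arguments: {"type":"object","properties":{"series":{"type":"array","items":{"type":"array","items":{"type":"array","items":{"type":"number"}}}}},"required":["series"]}

```bash
mkdir -p pics; ls; cat > h.py <<'E'
import numpy as np, cv2
from bench import ctrl, camera, calibration, order, outline_of
def cloud(name):
    cal=calibration(name); img,d=camera(name)
    return img,d,pts(cal,d)
def pts(cal,d):
    K=np.array(cal["intrinsics"],float);k1=cal["k1"]
    v,u=np.mgrid[0:384,0:512].astype(float)
    x=(u-K[0,2])/K[0,0]; y=(v-K[1,2])/K[1,1]
    xd,yd=x.copy(),y.copy()
    for _ in range(8):
        s=1+k1*(x*x+y*y); x=xd/s;y=yd/s
    P=np.dstack([x*d,y*d,d]); R=cv2.Rodrigues(np.array(cal["rvec"],float))[0]
    W=(P-np.array(cal["tvec"],float).ravel())@R
    W[d<=0]=np.nan
    return W
E
python3 - <<'E'
from h import *
print(ctrl.get_obs())
for n in ("top","scene"):
    i,d,W=cloud(n); cv2.imwrite(f"pics/{n}0.png",i); np.savez(f"{n}0.npz",i=i,W=W)
    print(n,calibration(n))
E
```

```text
pics
{'time_s': 0.0, 'q': array([ 9.38710422e-01,  1.81544966e-01,  1.60804206e+00, -3.71642886e-05,
        1.35378763e+00, -2.06318290e-01]), 'dq': array([-0.00221958,  0.00092865, -0.00217862, -0.00114558,  0.00050902,
       -0.00150809]), 'joint_efforts': array([-4.80718409e-04, -4.44869006e+01, -3.51332581e+01, -3.16337064e-04,
        9.09298804e-03, -1.28097443e-05]), 'eef_pos': array([0.2371477 , 0.52319448, 0.23036549]), 'eef_rot': array([-3.46095467e-04,  2.11275472e-01,  9.77426151e-01, -8.21241035e-04]), 'wrist_force': array([-0.79835239,  0.38930344,  0.14309033]), 'torque': array([0.01379396, 0.06940022, 0.00945591]), 'grasp_force': 0.0, 'opening': 0.9997591752236524}
top {'intrinsics': array([[366.82370439,   0.        , 252.65544093],
       [  0.        , 366.82370439, 191.73335943],
       [  0.        ,   0.        ,   1.        ]]), 'k1': -0.061642587563303965, 'rvec': array([ 2.16121463, -2.11114584,  0.13236546]), 'tvec': array([-0.03809504,  0.54122212,  1.1186624 ])}
scene {'intrinsics': array([[497.85782905,   0.        , 255.53185504],
       [  0.        , 497.85782905, 193.22504141],
       [  0.        ,   0.        ,   1.        ]]), 'k1': 0.012662768288789553, 'rvec': array([ 1.19309296,  2.51679092, -0.75622133]), 'tvec': array([ 0.36465946, -0.314839  ,  2.04651942])}
```

View pics/top0.png

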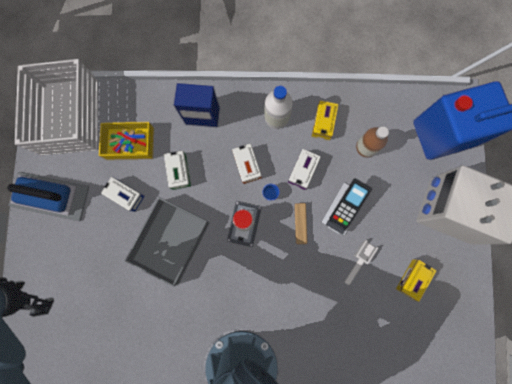

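View pics/scene0.png

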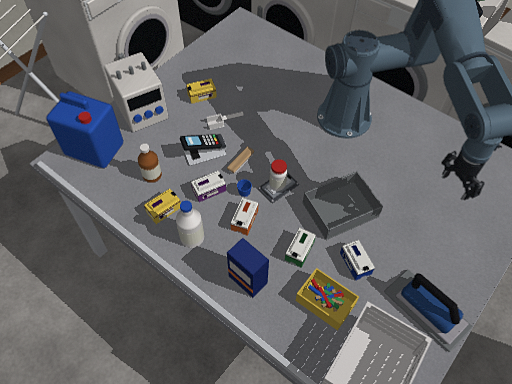

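The top view shows four tubs: blue (122,194), green (176,170), orange (246,163) and violet (305,168). The yellow decoys are at (325,118) and (417,278). The jar on the base is at (243,220), the crate at (168,242), and the terminal at (348,205). The next step is to measure them.

```bash
cat > m.py <<'E'
from h import *
def tub(i,W,c,r=28,zlo=.044,zhi=.075,z=None):
    u,v=c; m=np.zeros((384,512),bool); m[v-r:v+r,u-r:u+r]=1
    m&=(W[...,2]>zlo)&(W[...,2]<zhi)
    n,l,s,_=cv2.connectedComponentsWithStats(m.astype(np.uint8)); k=1+np.argmax(s[1:,4]); m=l==k
    P=W[m]; rc=cv2.minAreaRect(P[:,:2].astype(np.float32)*1000)
    b=cv2.boxPoints(rc); e=[b[1]-b[0],b[2]-b[1]]; L=[np.linalg.norm(x) for x in e]; ax=e[int(np.argmax(L))]; 
    a=np.arctan2(ax[1],ax[0]); R=np.array([np.cos(a),np.sin(a)]); ctr=np.array(rc[0])/1000
    dk=i[m].max(1)<60; t=(P[:,:2]-ctr)@R
    return ctr,np.array(sorted(L)),a,m.sum(),np.median(P[:,2]),(dk.sum(),np.median(t[dk]) if dk.any() else None)
E
python3 - <<'E'
from m import *
z=np.load("top0.npz");i,W=z["i"],z["W"]
for n,c in dict(blue=(122,194),green=(176,170),orange=(246,163),violet=(305,168)).items(): print(n,tub(i,W,c))
def info(n,cond,box):
    u0,u1,v0,v1=box; m=np.zeros((384,512),bool); m[v0:v1,u0:u1]=1; m&=cond(W)
    P=W[m]; rc=cv2.minAreaRect(P[:,:2].astype(np.float32)*1000); print(n,m.sum(),rc,np.nanmedian(P[:,2]),cv2.boxPoints(rc).round().tolist())
info("jar",lambda W:(W[...,2]>.12)&(W[...,2]<.15),(220,270,195,245))
info("base",lambda W:(W[...,2]>.009)&(W[...,2]<.03),(215,272,190,255))
info("crate",lambda W:(W[...,2]>.05)&(W[...,2]<.09),(110,220,190,295))
info("term",lambda W:(W[...,2]>.037)&(W[...,2]<.08),(318,380,170,240))
print("counter z",np.nanmedian(W[290:310,250:270,2]))
c=cv2.resize(i[130:260,90:390],None,fx=2.6,fy=2.6,interpolation=cv2.INTER_CUBIC);cv2.imwrite("pics/crop0.png",c)
E
```

```text
blue (array([0.52606158, 0.39322028]), array([ 63.348015, 112.85852 ], dtype=float32), np.float32(1.0718678), np.int64(691), np.float64(0.059515841524457117), (np.int64(7), np.float64(0.05069520878701418)))
green (array([0.61009137, 0.22165602]), array([ 63.27051, 112.0273 ], dtype=float32), np.float32(0.21462797), np.int64(683), np.float64(0.06018342767023428), (np.int64(6), np.float64(0.047002522584469485)))
orange (array([ 0.63480231, -0.00230977]), array([ 62.268677, 111.32861 ], dtype=float32), np.float32(0.33489323), np.int64(685), np.float64(0.05998455328623094), (np.int64(6), np.float64(0.04838744134298506)))
violet (array([ 0.62053046, -0.18625604]), array([ 63.045864, 112.409546], dtype=float32), np.float32(-0.39983627), np.int64(696), np.float64(0.06025583126863754), (np.int64(7), np.float64(-0.05006388893557354)))
jar 287 ((449.8439636230469, -0.4639930725097656), (52.74264144897461, 52.38201141357422), 46.60853958129883) 0.13816909208494813 [[413.0, -2.0], [451.0, -38.0], [487.0, 1.0], [449.0, 37.0]]
base 433 ((460.65673828125, -28.495651245117188), (135.52481079101562, 190.62791442871094), 77.837158203125) 0.015566681008158842 [[353.0, -75.0], [540.0, -115.0], [568.0, 18.0], [382.0, 58.0]]
crate 1095 ((412.08721923828125, 302.35980224609375), (319.9345703125, 221.9059295654297), 65.27088165283203) 0.06446967348698439 [[244.0, 203.0], [446.0, 111.0], [580.0, 401.0], [378.0, 494.0]]
term 696 ((482.53924560546875, -310.1832275390625), (65.46650695800781, 127.95832824707031), 60.22053146362305) 0.06509672336764193 [[411.0, -307.0], [522.0, -370.0], [554.0, -314.0], [443.0, -250.0]]
counter z 0.0010070606021183332
```

View pics/crop0.png

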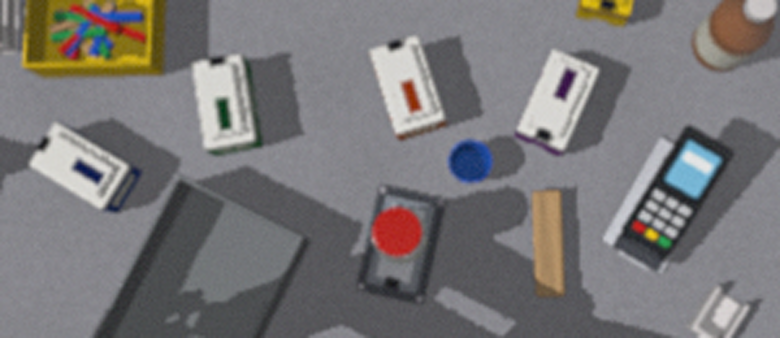

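```bash
cat >> h.py <<'E'
def tool():
    o=ctrl.get_obs(); w,x,y,z=o["eef_rot"]; from scipy.spatial.transform import Rotation as Ro
    R=Ro.from_quat([x,y,z,w]).as_matrix(); return o,R,np.arctan2(R[1,0],R[0,0])
def go(x,y,z,yaw=None):
    o,R,a=tool(); d=R.T@(np.array([x,y,z])-o["eef_pos"])*1000
    t=0 if yaw is None else -((yaw-a+np.pi)%(2*np.pi)-np.pi)
    q=o["q"]; print("shift mm",d.round(1),"turn",round(t,3),"rows",np.abs(np.linalg.norm(d))/41.7,abs(t)/.125,"yaw now",round(a,3),"q6 then~",round(q[5]+t+np.arctan2(y,x)-q[0],2))
E
python3 - <<'E'
from m import *
z=np.load("top0.npz");i,W=z["i"],z["W"]
def comp(n,lo,hi,c,box):
    u0,u1,v0,v1=box; m=np.zeros((384,512),np.uint8); m[v0:v1,u0:u1]=1; m&=((W[...,2]>lo)&(W[...,2]<hi)).astype(np.uint8)
    k,l,s,ce=cv2.connectedComponentsWithStats(m); j=1+np.argmax(s[1:,4]); P=W[l==j]; rc=cv2.minAreaRect(P[:,:2].astype(np.float32)*1000)
    print(n,s[j],rc,cv2.boxPoints(rc).round().tolist()); return P
comp("base",.006,.032,0,(215,262,195,255))
comp("crate",.055,.085,0,(120,215,190,295))
P=comp("term",.03,.12,0,(318,380,170,240))
A=np.c_[P[:,:2],np.ones(len(P))]; f=np.linalg.lstsq(A,P[:,2],rcond=None)[0]; print("plane",f, "tilt",np.hypot(*f[:2]),np.arctan2(f[1],f[0]))
comp("brush",.015,.04,0,(285,320,195,250)); comp("cup",.03,.06,0,(255,290,175,205))
o,R,a=tool(); c=calibration("wrist"); Rc=cv2.Rodrigues(np.array(c["rvec"]))[0]; C=-Rc.T@np.array(c["tvec"]).ravel()
print("cam in tool",R.T@(C-o["eef_pos"]),"\n",R.T@Rc.T, a)
print(c["intrinsics"])
go(.45,0,.30,2.92)
E
```

```text
base [227 201  35  46 603] ((443.269775390625, 1.3296165466308594), (85.61409759521484, 134.89476013183594), 78.98983764648438) [[369.0, -28.0], [501.0, -54.0], [518.0, 30.0], [385.0, 56.0]]
crate [124 197  83  90 625] ((381.2611083984375, 235.62869262695312), (173.16326904296875, 221.80380249023438), 65.16848754882812) [[244.0, 204.0], [446.0, 110.0], [518.0, 268.0], [317.0, 361.0]]
term [ 326  178   46   57 1206] ((498.6953125, -319.42822265625), (65.46650695800781, 166.32901000976562), 60.22053146362305) [[410.0, -307.0], [555.0, -389.0], [587.0, -332.0], [443.0, -250.0]]
plane [ 0.29702871 -0.19013571 -0.13375597] tilt 0.3526721457340901 -0.5694023468636047
brush [294 203  13  41 467] ((448.1781921386719, -178.30032348632812), (126.78263854980469, 36.64751052856445), 2.7892909049987793) [[384.0, -163.0], [386.0, -200.0], [512.0, -194.0], [511.0, -157.0]]
cup [262 183  17  17  78] ((544.4784545898438, -79.8909912109375), (50.35527038574219, 51.058536529541016), 89.342041015625) [[519.0, -105.0], [570.0, -105.0], [570.0, -55.0], [519.0, -54.0]]
cam in tool [ 0.076056   -0.00043179 -0.14262127] 
 [[ 3.31125782e-04 -9.54179607e-01 -2.99234303e-01]
 [ 9.99999714e-01  5.19270376e-04 -5.49240226e-04]
 [ 6.79457332e-04 -2.99234036e-01  9.54179506e-01]] 2.715774955595731
[[281.02673876   0.         258.81578333]
 [  0.         281.02673876 191.11627163]
 [  0.           0.           1.        ]]
shift mm [-409.9 -388.7  -69. ] turn -0.204 rows 13.648300501465034 1.6338003552341505 yaw now 2.716 q6 then~ -1.35
```

>>> {"fn": "move_arm", "kwargs": {"series": [[[1,-41,-39,0,0],[1,-82,-78,0,-0.1],[1,-123,-117,0,-0.2],[1,-164,-156,0,-0.2],[1,-205,-194,0,-0.2],[1,-246,-233,0,-0.2],[1,-287,-272,0,-0.2],[1,-328,-300,0,-0.2],[1,-328,-300,0,-0.2],[1,-328,-300,0,-0.2]]]}}

```text
time_s: 0.93
eef_pos: [0.4005, 0.1384, 0.2313]
eef_rot: [0.0, 0.113, 0.994, 0.0]
wrist_force: [1.1, 0.0, 0.3]
opening: 0.997
grasp_force: 0.0
```

```bash
python3 - <<'E'
from h import *
o=tool()[0]; print(o["time_s"],o["eef_pos"]); i,d,W=cloud("top")
m=np.zeros((384,512),bool);m[195:250,215:275]=1; m&=(W[...,2]>.12)&(W[...,2]<.15)
P=W[m]; print(m.sum(), (np.min(P,0)+np.max(P,0))/2, np.ptp(P,0))
go(.45,0,.2,2.95)
E
```

```text
0.9333 [0.40054551 0.13841705 0.23127438]
286 [0.45003504 0.0009487  0.13605446] [0.05447799 0.05195799 0.01621474]
shift mm [ -74.9 -117.7   32.2] turn -0.04 rows 3.4327091242429097 0.32016499673040855 yaw now 2.91 q6 then~ -1.38
```

>>> {"fn": "move_arm", "kwargs": {"series": [[[1,-24,-38,0,0],[1,-48,-76,0,-0.04],[1,-75,-118,0,-0.04],[1,-75,-118,10,-0.04],[1,-75,-118,50,-0.04],[1,-75,-118,90,-0.04],[1,-75,-118,125,-0.04],[1,-75,-118,151,-0.04],[1,-75,-118,151,-0.04],[0,-75,-118,151,-0.04]]]}}

```text
time_s: 1.82
eef_pos: [0.4457, 0.009, 0.0793]
eef_rot: [-0.002, 0.093, 0.996, 0.0]
wrist_force: [0.3, -0.5, 0.4]
opening: 0.883
grasp_force: 0.0
```

>>> {"fn": "move_arm", "kwargs": {"series": [[[0,0,0,0,0],[0,0,0,0,0],[0,0,0,0,0],[0,0,0,0,0],[0,0,0,0,0],[0,0,0,-25,0],[0,0,0,-50,0],[0,0,0,-80,0],[0,0,0,-110,0],[0,0,0,-110,0]]]}}

```text
time_s: 2.65
eef_pos: [0.4507, 0.0079, 0.1969]
eef_rot: [0.006, 0.093, 0.996, -0.001]
wrist_force: [1.0, -0.6, -0.2]
opening: 0.706
grasp_force: 65.9
```

```bash
python3 - <<'E'
from h import *
go(.3813,.2356,.19,2.706)
i,d,W=cloud("wrist"); cv2.imwrite("pics/w1.png",i)
E
```

```text
shift mm [110.3 211.    5.5] turn 0.25 rows 5.711633023856048 2.001119978286358 yaw now 2.956 q6 then~ -0.58
```

View pics/w1.png

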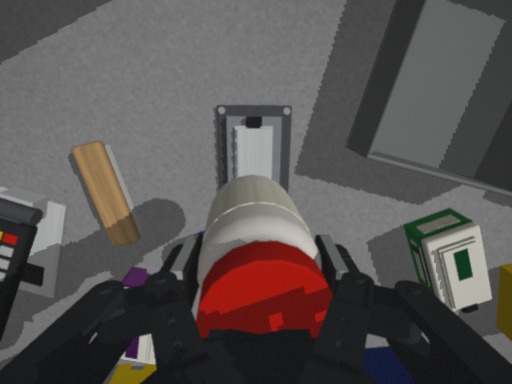

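The jar is held at (265,250) and lifted clear of the base at (254,140). Next it goes to the crate.

>>> {"fn": "move_arm", "kwargs": {"series": [[[0,18,35,0,0],[0,37,70,0,0.1],[0,55,105,0,0.2],[0,73,140,0,0.25],[0,92,175,0,0.25],[0,110,211,0,0.25],[0,110,211,0,0.25],[0,110,211,35,0.25],[0,110,211,70,0.25],[0,110,211,100,0.25]]]}}

```text
time_s: 3.53
eef_pos: [0.3764, 0.2364, 0.088]
eef_rot: [-0.001, 0.215, 0.977, -0.0]
wrist_force: [-0.4, -0.1, -2.7]
opening: 0.707
grasp_force: 66.0
```

```bash
python3 - <<'E'
from h import *
o=tool()[0]; print(o["eef_pos"],o["grasp_force"],o["opening"])
go(.3813,.2356,.066,2.706)
E
```

```text
[0.37642111 0.23640975 0.08797514] 66.04037726065144 0.7073104754736759
shift mm [-4.8  1.3 22. ] turn 0.001 rows 0.5401627949250966 0.011409666967288956 yaw now 2.707 q6 then~ -0.58
```

>>> {"fn": "move_arm", "kwargs": {"series": [[[0,-4,1,12,0],[0,-4,1,22,0],[0,-4,1,23,0],[0.8,-4,1,23,0],[1,-4,1,23,0],[1,-4,1,23,0],[1,-4,1,10,0],[1,-4,1,-30,0],[1,-4,1,-70,0],[1,-4,1,-110,0]]]}}

```text
time_s: 4.37
eef_pos: [0.3815, 0.2354, 0.2021]
eef_rot: [-0.0, 0.216, 0.976, 0.0]
wrist_force: [1.2, -0.1, 0.4]
opening: 0.999
grasp_force: 0.0
```

```bash
python3 - <<'E'
from h import *
i,d,W=cloud("top"); print(ctrl.get_obs()["opening"])
m=np.zeros((384,512),bool);m[195:290,115:220]=1; m&=(W[...,2]>.10)&(W[...,2]<.13)
h=(i[...,2]>120)&(i[...,1]<60)&(i[...,0]<60); P=W[m&h]; print(m.sum(),h[195:290,115:220].sum(), np.median(P,0))
dk=(.4433-.0,.0013,2.95)
go(.4433,.0013,.23,2.95)
E
```

```text
1.001529349578537
168 164 [0.38857624 0.22070653 0.1207679 ]
shift mm [-151.3 -189.5  -19.3] turn -0.244 rows 5.833891885333129 1.949847374244957 yaw now 2.706 q6 then~ -1.38
```

```bash
python3 - <<'E'
from h import *
go(.404,.009,.23,2.95)
E
```

```text
shift mm [-112.4 -199.1  -19.8] turn -0.244 rows 5.503841707882901 1.949847374244957 yaw now 2.706 q6 then~ -1.36
```

>>> {"fn": "move_arm", "kwargs": {"series": [[[1,-22,-40,-20,0],[1,-45,-80,-20,-0.1],[1,-67,-120,-20,-0.2],[1,-90,-160,-20,-0.24],[1,-112,-199,-20,-0.24],[1,-112,-199,-20,-0.24],[1,-112,-199,-20,-0.24],[1,-112,-199,-20,-0.24],[1,-112,-199,-20,-0.24],[1,-112,-199,-20,-0.24]]]}}

```text
time_s: 5.25
eef_pos: [0.3995, 0.0089, 0.2203]
eef_rot: [0.0, 0.097, 0.995, 0.0]
wrist_force: [0.5, -0.1, 0.2]
opening: 1.002
grasp_force: 0.0
```

```bash
cat >> m.py <<'E'
from scipy.optimize import minimize
def rect(P,Lx,Ly):
    # P xy (m); oriented box by minAreaRect on mm, returns centre, size, angle of long axis
    rc=cv2.minAreaRect(P[:,:2].astype(np.float32)*1000); b=cv2.boxPoints(rc); e=[b[1]-b[0],b[2]-b[1]]
    L=[np.linalg.norm(x) for x in e]; ax=e[int(np.argmax(L))]
    return np.array(rc[0])/1000,sorted(L),np.arctan2(ax[1],ax[0])
def wpose(zlo,zhi,xy,rad=.09,pic=None,cam="wrist"):
    i,d,W=cloud(cam)
    if pic: cv2.imwrite(pic,i)
    m=((W[...,2]>zlo)&(W[...,2]<zhi)&(np.hypot(W[...,0]-xy[0],W[...,1]-xy[1])<rad)).astype(np.uint8)
    n,l,s,_=cv2.connectedComponentsWithStats(m); k=1+np.argmax(s[1:,4]); m=l==k; P=W[m]
    c,L,a=rect(P,0,0); R=np.array([np.cos(a),np.sin(a)])
    dk=m&(i.max(2)<45); t=(W[dk][:,:2]-c)@R
    # robust centre: percentile extents
    Q=(P[:,:2]-c)@np.array([[R[0],-R[1]],[R[1],R[0]]])
    print("ctr",c.round(4),"size",np.round(L,1),"ang",round(float(a),4),"n",m.sum(),"z",np.median(P[:,2]).round(4),"ext",np.percentile(Q,[1,99],axis=0).round(4).tolist(),"dark",dk.sum(),np.median(t) if dk.any() else None)
    return i,W,m,c,a
E
python3 - <<'E'
from m import *
print(tool()[0]["eef_pos"],tool()[2])
i,W,m,c,a=wpose(.006,.03,(.4433,.0013),pic="pics/w2.png")
i,W,m,c,a=wpose(.011,.03,(.4433,.0013))
i,W,m,c,a=wpose(.006,.03,(.4433,.0013),cam="top")
E
```

```text
[0.39947289 0.00886058 0.22029741] 2.9471949657997376
ctr [0.4442 0.0015] size [ 84.8 131.7] ang -0.1942 n 4948 z 0.0149 ext [[-0.0635, -0.0404], [0.0639, 0.0405]] dark 207 -0.04708371940434345
ctr [0.4449 0.0013] size [ 62.1 111.4] ang -0.1934 n 3763 z 0.0207 ext [[-0.0551, -0.0304], [0.0542, 0.0303]] dark 124 -0.05134846308689833
ctr [ 0.4938 -0.0097] size [34.8 88.1] ang 1.467 n 184 z 0.013 ext [[-0.0421, -0.0164], [0.0416, 0.015]] dark 0 None
```

View pics/w2.png

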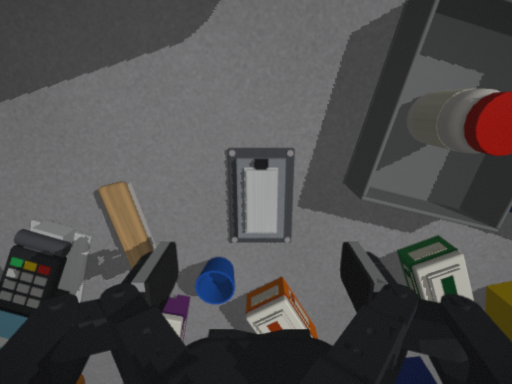

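Dock centre is (.4445,.0014), and its tongue points along yaw 2.948. The jar stands in the crate at upper right. Violet is next.

```bash
python3 - <<'E'
from h import *
go(.5837,-.1707,.27,2.74)
E
```

```text
shift mm [-215.3 -140.9  -49.8] turn 0.208 rows 6.28565970561689 1.6663102223041726 yaw now 2.948 q6 then~ -1.45
```

>>> {"fn": "move_arm", "kwargs": {"series": [[[1,-31,-20,-20,0],[1,-62,-40,-40,0.1],[1,-93,-60,-50,0.2],[1,-124,-80,-50,0.21],[1,-155,-101,-50,0.21],[1,-186,-121,-50,0.21],[1,-215,-141,-50,0.21],[1,-215,-141,-50,0.21],[1,-215,-141,-50,0.21],[1,-215,-141,-50,0.21]]]}}

```text
time_s: 6.23
eef_pos: [0.5829, -0.1712, 0.2696]
eef_rot: [-0.001, 0.201, 0.98, 0.0]
wrist_force: [-0.0, 0.0, 0.7]
opening: 1.0
grasp_force: 0.0
```

```bash
python3 - <<'E'
from m import *
print(tool()[0]["eef_pos"],tool()[2])
i,W,m,c,a=wpose(.046,.07,(.6205,-.1863),pic="pics/w3.png")
i,W,m,c2,a2=wpose(.051,.07,(.6205,-.1863))
t=a if abs((a-2.74+1.5)%6.283-1.5)<1 else a+np.pi
go(c[0],c[1],.11,t); go(c[0],c[1],.022,t)
E
```

```text
[ 0.58285233 -0.17115643  0.26955319] 2.737000503879152
ctr [ 0.6202 -0.1861] size [ 62.6 110.2] ang -0.4036 n 3650 z 0.0605 ext [[-0.0546, -0.0304], [0.054, 0.0304]] dark 102 -0.049320689015986116
ctr [ 0.6205 -0.1863] size [ 62.6 110. ] ang -0.4031 n 3588 z 0.0608 ext [[-0.0542, -0.0304], [0.0539, 0.0304]] dark 105 -0.049770492683360534
shift mm [-40.5   0.7 160.5] turn -0.001 rows 3.9696797466847684 0.004927055174093198 yaw now 2.737 q6 then~ -1.46
shift mm [-40.5   0.7 248.5] turn -0.001 rows 6.038013985152616 0.004927055174093198 yaw now 2.737 q6 then~ -1.46
```

View pics/w3.png

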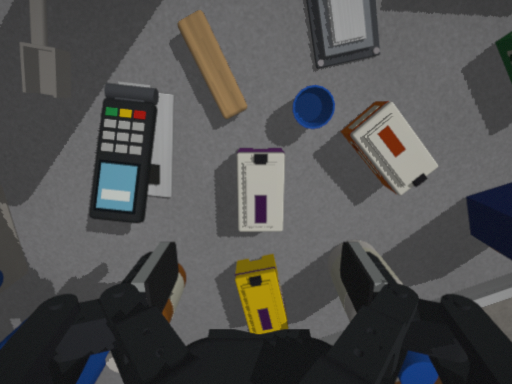

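>>> {"fn": "move_arm", "kwargs": {"series": [[[1,-20,0,10,0],[1,-40,1,50,0],[1,-40,1,90,0],[1,-40,1,130,0],[1,-40,1,170,0],[1,-40,1,205,0],[1,-40,1,235,0],[1,-40,1,251,0],[1,-40,1,251,0],[1,-40,1,251,0]]]}}

```text
time_s: 7.17
eef_pos: [0.6197, -0.1862, 0.0194]
eef_rot: [-0.001, 0.201, 0.98, 0.0]
wrist_force: [-0.0, -0.4, 0.2]
opening: 0.999
grasp_force: 0.0
```

```bash
python3 - <<'E'
from h import *
print(tool()[0]["eef_pos"],tool()[0]["wrist_force"]); go(.6203,-.1862,.018,2.738)
E
```

```text
[ 0.61965197 -0.18615245  0.01942269] [-0.02235738 -0.35651405  0.16802611]
shift mm [-0.6  0.2  1.4] turn -0.001 rows 0.03750714602042127 0.009483990154897981 yaw now 2.737 q6 then~ -1.46
```

>>> {"fn": "move_arm", "kwargs": {"series": [[[0,0,0,0,0],[0,0,0,0,0],[0,0,0,0,0],[0,0,0,0,0],[0,0,0,0,0],[0,0,0,-20,0],[0,0,0,-55,0],[0,0,0,-95,0],[0,0,0,-100,0],[0,0,0,-100,0]]]}}

```text
time_s: 8.0
eef_pos: [0.6228, -0.1886, 0.1242]
eef_rot: [0.004, 0.201, 0.979, -0.001]
wrist_force: [0.2, 0.3, -3.3]
opening: 0.717
grasp_force: 67.3
```

```bash
python3 - <<'E'
from h import *
print(tool()[0]["eef_pos"],tool()[0]["grasp_force"]); go(.4445,.0014,.12,2.948);go(.4445,.0014,.033,2.948)
E
```

```text
[ 0.62278925 -0.18859586  0.12423853] 67.33140349388123
shift mm [238.8 104.2   2.1] turn -0.212 rows 6.248990409193062 1.6970867197320274 yaw now 2.736 q6 then~ -1.37
shift mm [239.6 104.3  89.1] turn -0.212 rows 6.620179855694253 1.6970867197320274 yaw now 2.736 q6 then~ -1.37
```

>>> {"fn": "move_arm", "kwargs": {"series": [[[0,35,15,0,0],[0,72,30,0,-0.1],[0,108,46,0,-0.2],[0,145,62,0,-0.21],[0,182,79,0,-0.21],[0,219,95,0,-0.21],[0,238,104,0,-0.21],[0,238,104,10,-0.21],[0,238,104,10,-0.21],[0,238,104,10,-0.21]]]}}

```text
time_s: 8.83
eef_pos: [0.4417, 0.0023, 0.1082]
eef_rot: [-0.001, 0.098, 0.995, 0.0]
wrist_force: [0.9, -0.8, -2.6]
opening: 0.716
grasp_force: 66.9
```

```bash
python3 - <<'E'
from h import *
print(tool()[0]["eef_pos"],tool()[0]["grasp_force"]); go(.4442,.0014,.033,2.948)
E
```

```text
[0.4417461  0.00230156 0.10820546] 66.93316340446472
shift mm [-2.7 -0.4 75.2] turn -0.002 rows 1.804577506770538 0.0155228461080128 yaw now 2.946 q6 then~ -1.37
```

>>> {"fn": "move_arm", "kwargs": {"series": [[[0,-3,0,0,0],[0,-3,0,0,0],[0,-3,0,20,0],[0,-3,0,40,0],[0,-3,0,50,0],[0,-3,0,58,0],[0,-3,0,65,0],[0,-3,0,71,0],[0,-3,0,73,0],[0,-3,0,73,0]]]}}

```text
time_s: 9.67
eef_pos: [0.4461, 0.0014, 0.0368]
eef_rot: [0.0, 0.098, 0.995, -0.0]
wrist_force: [0.8, -0.1, -3.9]
opening: 0.714
grasp_force: 67.1
```

```bash
python3 - <<'E'
from h import *
o=tool()[0];print(o["eef_pos"],o["wrist_force"],o["torque"]); go(.4442,.0014,.0325,2.948)
E
```

```text
[0.44607091 0.00141979 0.03684033] [ 0.80716932 -0.1399939  -3.92215508] [-0.00038053 -0.03403414 -0.06379683]
shift mm [ 1.8 -0.4  4.3] turn -0.002 rows 0.11334375125949525 0.017569085293516196 yaw now 2.946 q6 then~ -1.37
```

>>> {"fn": "move_arm", "kwargs": {"series": [[[0,1,0,2,0],[0,1,0,4,0],[0,1,0,4,0],[1,1,0,4,0],[1,1,0,4,0],[1,1,0,4,0],[1,1,0,-10,0],[1,1,0,-50,0],[1,1,0,-90,0],[1,1,0,-130,0]]]}}

```text
time_s: 10.5
eef_pos: [0.4438, 0.002, 0.1674]
eef_rot: [-0.001, 0.098, 0.995, 0.0]
wrist_force: [1.2, -0.0, 0.4]
opening: 1.005
grasp_force: 0.0
```

```bash
python3 - <<'E'
from h import *
o=tool()[0];print(o["eef_pos"]); go(.404,.009,.27,2.948)
E
```

```text
[0.44381812 0.00202209 0.16737791]
shift mm [  40.6   -0.9 -102.6] turn -0.002 rows 2.645016204929286 0.01811518242305965 yaw now 2.946 q6 then~ -1.35
```

>>> {"fn": "move_arm", "kwargs": {"series": [[[1,15,0,-35,0],[1,30,0,-70,0],[1,41,0,-100,0],[1,41,0,-100,0],[1,41,0,-100,0],[1,41,0,-100,0],[1,41,0,-100,0],[1,41,0,-100,0],[1,41,0,-100,0],[1,41,0,-100,0]]]}}

```text
time_s: 11.33
eef_pos: [0.404, 0.0099, 0.2653]
eef_rot: [-0.001, 0.098, 0.995, 0.0]
wrist_force: [-0.4, -0.8, -0.4]
opening: 0.997
grasp_force: 0.0
```

```bash
python3 - <<'E'
from m import *
print(tool()[0]["eef_pos"],tool()[2])
i,W,m,c,a=wpose(.055,.09,(.4445,.0014))
go(.545,.428,.27,1.07)
E
```

```text
[0.40401291 0.00989514 0.26534936] 2.945750134718225
ctr [0.4434 0.0009] size [ 62.6 109. ] ang -0.1962 n 4003 z 0.0742 ext [[-0.0543, -0.0304], [0.0535, 0.0305]] dark 110 -0.049511422908752115
shift mm [-56.8 437.6  -4.4] turn 1.876 rows 10.581775064757446 15.006008585330031 yaw now 2.946 q6 then~ 1.17
```

>>> {"fn": "move_arm", "kwargs": {"series": [[[1,-6,40,0,0.12],[1,-12,80,0,0.24],[1,-18,120,0,0.36],[1,-24,160,0,0.48],[1,-30,200,0,0.6],[1,-36,240,0,0.72],[1,-42,280,0,0.84],[1,-48,320,0,0.96],[1,-54,360,0,1.08],[1,-57,400,0,1.2]]]}}

```text
time_s: 12.22
eef_pos: [0.5305, 0.3674, 0.2655]
eef_rot: [-0.0, 0.619, 0.785, -0.0]
wrist_force: [2.0, -0.6, 0.3]
opening: 1.004
grasp_force: 0.0
```

```bash
python3 - <<'E'
from h import *
go(.545,.428,.27,1.07)
E
```

```text
shift mm [55.5 28.3 -4.5] turn 0.737 rows 1.4981165070640636 5.895493231029839 yaw now 1.807 q6 then~ 1.17
```

>>> {"fn": "move_arm", "kwargs": {"series": [[[1,15,6,-4,0.12],[1,35,13,-4,0.24],[1,35,13,-4,0.36],[1,35,13,-4,0.48],[1,35,13,-4,0.6],[1,35,13,-4,0.68],[1,35,13,-4,0.68],[1,35,13,-4,0.68],[1,35,13,-4,0.68],[1,35,13,-4,0.68]]]}}

```text
time_s: 13.05
eef_pos: [0.5343, 0.4024, 0.2701]
eef_rot: [-0.0, 0.843, 0.537, -0.0]
wrist_force: [0.5, 0.3, -0.4]
opening: 1.0
grasp_force: 0.0
```

```bash
python3 - <<'E'
from m import *
print(tool()[0]["eef_pos"],tool()[2])
i,W,m,c,a=wpose(.046,.07,(.526,.393),pic="pics/w4.png")
go(c[0],c[1],.018,a)
E
```

```text
[0.53429123 0.40242001 0.27010956] 1.1347911607580368
ctr [0.5273 0.3952] size [ 62.7 110.3] ang 1.068 n 3897 z 0.0607 ext [[-0.0535, -0.0305], [0.0546, 0.0306]] dark 105 0.04920260431906904
shift mm [ -9.5  -3.2 252.2] turn 0.066 rows 6.052684790608962 0.5313814308162961 yaw now 1.134 q6 then~ 1.15
```

View pics/w4.png

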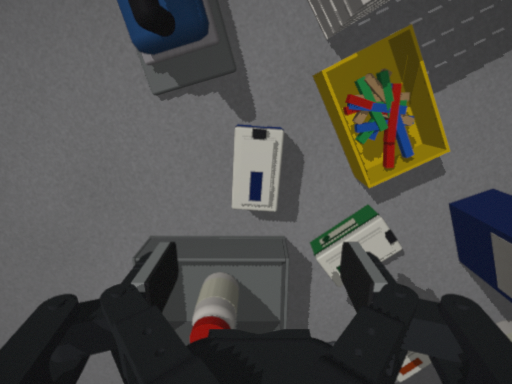

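>>> {"fn": "move_arm", "kwargs": {"series": [[[1,-5,-1,10,0.06],[1,-9,-3,50,0.066],[1,-9,-3,90,0.066],[1,-9,-3,130,0.066],[1,-9,-3,170,0.066],[1,-9,-3,205,0.066],[1,-9,-3,235,0.066],[1,-9,-3,251,0.066],[1,-9,-3,251,0.066],[1,-9,-3,251,0.066]]]}}

```text
time_s: 13.93
eef_pos: [0.5272, 0.3953, 0.0185]
eef_rot: [-0.0, 0.861, 0.509, -0.001]
wrist_force: [-1.1, -0.1, -0.1]
opening: 1.002
grasp_force: 0.0
```

```bash
python3 - <<'E'
from h import *
print(tool()[0]["eef_pos"],tool()[0]["wrist_force"]); go(.5273,.3952,.0185,1.068)
E
```

```text
[0.52719516 0.39528063 0.01851183] [-1.09652538 -0.08500024 -0.07960685]
shift mm [-0.   0.1  0. ] turn -0.0 rows 0.003184285217150303 0.0026943526589207067 yaw now 1.068 q6 then~ 1.15
```

>>> {"fn": "move_arm", "kwargs": {"series": [[[0,0,0,0,0],[0,0,0,0,0],[0,0,0,0,0],[0,0,0,0,0],[0,0,0,0,0],[0,0,0,-20,0],[0,0,0,-60,0],[0,0,0,-100,0],[0,0,0,-140,0],[0,0,0,-180,0]]]}}

```text
time_s: 14.77
eef_pos: [0.5273, 0.3954, 0.2015]
eef_rot: [0.0, 0.861, 0.509, 0.0]
wrist_force: [1.2, 0.6, -2.9]
opening: 0.718
grasp_force: 66.4
```

```bash
python3 - <<'E'
from h import *
print(tool()[0]["eef_pos"],tool()[0]["grasp_force"]); go(.4437,.001,.19,2.947)
E
```

```text
[0.52727238 0.39540419 0.20151941] 66.44644975662231
shift mm [-385.8  117.1   11.5] turn -1.88 rows 9.672081758302726 15.037037988021389 yaw now 1.067 q6 then~ -1.37
```

>>> {"fn": "move_arm", "kwargs": {"series": [[[0,-38,12,0,-0.12],[0,-77,23,0,-0.24],[0,-115,35,0,-0.36],[0,-154,47,0,-0.48],[0,-192,58,0,-0.6],[0,-231,70,0,-0.72],[0,-270,82,0,-0.84],[0,-308,94,0,-0.96],[0,-347,105,0,-1.08],[0,-386,117,0,-1.2]]]}}

```text
time_s: 15.6
eef_pos: [0.4486, 0.0231, 0.1999]
eef_rot: [0.001, 0.45, 0.893, 0.0]
wrist_force: [0.3, -0.6, -1.6]
opening: 0.72
grasp_force: 66.5
```

```bash
python3 - <<'E'
from h import *
print(tool()[0]["eef_pos"],tool()[0]["grasp_force"]); go(.4437,.001,.15,2.947)
E
```

```text
[0.44857885 0.02314616 0.19989025] 66.4836323261261
shift mm [-14.9 -17.1  49.9] turn -0.74 rows 1.3142038725615428 5.920455584788524 yaw now 2.207 q6 then~ -1.37
```

>>> {"fn": "move_arm", "kwargs": {"series": [[[0,-15,-17,0,-0.12],[0,-15,-17,0,-0.24],[0,-15,-17,10,-0.36],[0,-15,-17,20,-0.48],[0,-15,-17,30,-0.6],[0,-15,-17,40,-0.74],[0,-15,-17,50,-0.74],[0,-15,-17,50,-0.74],[0,-15,-17,50,-0.74],[0,-15,-17,50,-0.74]]]}}

```text
time_s: 16.43
eef_pos: [0.4448, 0.0025, 0.1499]
eef_rot: [0.0, 0.101, 0.995, -0.0]
wrist_force: [0.8, 0.1, -1.9]
opening: 0.714
grasp_force: 66.5
```

```bash
python3 - <<'E'
from h import *
print(tool()[0]["eef_pos"],tool()[0]["grasp_force"]); go(.4435,.001,.0875,2.947)
E
```

```text
[0.44483128 0.00245517 0.14992665] 66.49778723716736
shift mm [ 1.1 -1.7 62.4] turn -0.008 rows 1.4977888968417985 0.06393243822783035 yaw now 2.939 q6 then~ -1.37
```

>>> {"fn": "move_arm", "kwargs": {"series": [[[0,1,-2,0,-0.008],[0,1,-2,15,-0.008],[0,1,-2,30,-0.008],[0,1,-2,40,-0.008],[0,1,-2,48,-0.008],[0,1,-2,54,-0.008],[0,1,-2,58,-0.008],[0,1,-2,61,-0.008],[0,1,-2,61,-0.008],[0,1,-2,61,-0.008]]]}}

```text
time_s: 17.27
eef_pos: [0.4434, 0.0007, 0.0901]
eef_rot: [-0.0, 0.096, 0.995, -0.0]
wrist_force: [-8.3, 0.9, 14.8]
opening: 0.713
grasp_force: 68.9
```

```bash
python3 - <<'E'
from h import *
o=tool()[0];print(o["eef_pos"],o["wrist_force"],o["torque"]); go(.4435,.001,.086,2.947)
E
```

```text
[0.44341095 0.00070055 0.09009633] [-8.30010897  0.93084625 14.83619416] [0.52170589 1.40293183 0.03323341]
shift mm [-0.   0.3  4.1] turn 0.003 rows 0.09851853602117105 0.021008983869002407 yaw now 2.95 q6 then~ -1.37
```

>>> {"fn": "move_arm", "kwargs": {"series": [[[0,0,0,-3,0],[0,2,0,-3,0],[0,2,0,-3,0],[0,2,0,-1,0],[0,2,0,1,0],[0,2,0,2,0],[0,2,0,3,0],[0,2,0,3,0],[0,2,0,3,0],[0,2,0,3,0]]]}}

```text
time_s: 18.1
eef_pos: [0.4417, 0.001, 0.09]
eef_rot: [-0.0, 0.096, 0.995, -0.0]
wrist_force: [-24.7, 3.3, 55.2]
opening: 0.718
grasp_force: 73.6
```

```bash
python3 - <<'E'
from h import *
o=tool()[0];print(o["eef_pos"],o["wrist_force"],o["torque"]); go(.4435,.001,.086,2.947)
E
```

```text
[0.44170143 0.00104727 0.08997947] [-24.71887261   3.27251149  55.17999382] [ 1.22422555  3.81693612 -0.13200783]
shift mm [-1.8  0.3  4. ] turn 0.003 rows 0.10473128045000733 0.022971933308280512 yaw now 2.95 q6 then~ -1.37
```

>>> {"fn": "move_arm", "kwargs": {"series": [[[0,0,0,-3,0],[0,0,0,-15,0],[0,0,0,-30,0],[0,0,0,-40,0],[0,0,0,-40,0],[0,0,0,-40,0],[0,0,0,-40,0],[0,0,0,-40,0],[0,0,0,-40,0],[0,0,0,-40,0]]]}}

```text
time_s: 18.93
eef_pos: [0.4407, 0.0012, 0.1247]
eef_rot: [-0.001, 0.096, 0.995, 0.0]
wrist_force: [0.5, 0.1, -2.3]
opening: 0.715
grasp_force: 66.6
```

```bash
python3 - <<'E'
from m import *
o,R,a=tool(); print(o["eef_pos"],a,o["wrist_force"])
i,d,W=cloud("wrist"); cv2.imwrite("pics/w5.png",i); np.savez("w5.npz",i=i,W=W)
T=(W-o["eef_pos"])@R
m=(np.abs(T[...,1])<.034)&(T[...,0]>.01)&(T[...,0]<.1)&(T[...,2]<.03)&(T[...,2]>-.06)
P=T[m]; print(m.sum())
for lo in range(-60,30,6):
    q=P[(P[:,2]*1000>=lo)&(P[:,2]*1000<lo+6)]
    if len(q): print(lo,len(q),(np.percentile(q[:,0],[1,50,99])*1000).round(1),(np.percentile(q[:,1],[1,99])*1000).round(1))
s=P[(P[:,0]<.06)&(P[:,2]<-.025)]; A=np.c_[s[:,:2],np.ones(len(s))]; print(np.linalg.lstsq(A,s[:,2],rcond=None)[0])
E
```

```text
[0.44072797 0.0012458  0.1247029 ] 2.9494373138482013 [ 0.49291917  0.08971494 -2.34443878]
17742
-60 342 [10.9 11.7 12.6] [-33.9  33.9]
-54 136 [10.7 11.7 12.4] [-33.9  34. ]
-48 61 [10.  10.7 12.2] [-34.  34.]
-42 9061 [10.4 30.3 52.5] [-21.5  20.3]
-36 5761 [10.4 42.5 53.2] [-31.4  30.4]
-30 690 [10.3 53.3 53.7] [-33.5  33.2]
-24 429 [10.3 53.4 53.8] [-31.8  33.6]
-18 175 [52.5 53.1 53.5] [-31.7  30.6]
-12 271 [52.9 53.1 53.3] [-31.   29.1]
-6 246 [52.8 53.  53.3] [-31.1  29.8]
0 211 [52.8 53.1 53.3] [-31.2  29.4]
6 158 [52.8 53.  53.2] [-30.9  29.6]
12 132 [52.8 53.  53.2] [-31.4  29.4]
18 69 [52.6 53.  53.2] [-31.5  29.5]
[ 0.17378388 -0.00196538 -0.0424599 ]
```

View pics/w5.png

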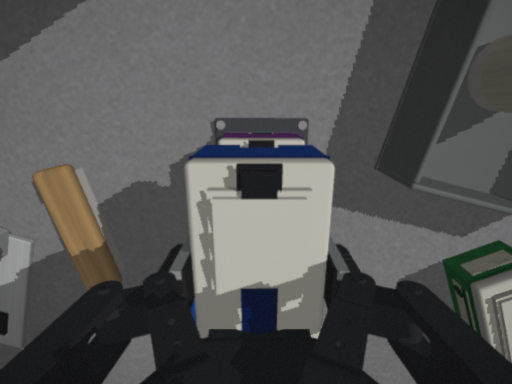

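The blue tub is held level, with its tongue at (260,180) and the violet tub below it at (260,140). I need finer numbers to see why it stops.

```bash
python3 - <<'E'
from m import *
o,R,a=tool(); z=np.load("w5.npz");W=z["W"]; T=(W-o["eef_pos"])@R*1000
def pl(n,m):
    P=T[m]; A=np.c_[P[:,:2],np.ones(len(P))]; f=np.linalg.lstsq(A,P[:,2],rcond=None)[0]; print(n,m.sum(),f.round(4),np.median(P,0).round(2),P.min(0).round(1),P.max(0).round(1))
p=(abs(T[...,1])<18)&(T[...,0]>15)&(T[...,0]<40)&(T[...,2]>-50)&(T[...,2]<-36); pl("plateau",p)
p=(abs(T[...,1])>24)&(abs(T[...,1])<29)&(T[...,0]>20)&(T[...,0]<50)&(T[...,2]>-41)&(T[...,2]<-28); pl("shoulder",p)
p=(abs(T[...,1])<28)&(T[...,0]>48)&(T[...,0]<62)&(W[...,2]>.055)&(W[...,2]<.09); pl("violet top",p)
for lo in range(15,75,8):
    q=(abs(T[...,1])<40)&(T[...,0]>48)&(T[...,0]<75)&(W[...,2]*1000>=lo)&(W[...,2]*1000<lo+8)
    if q.sum(): print(lo,q.sum(),np.percentile(T[q][:,0],[1,50,99]).round(1),np.percentile(T[q][:,1],[1,99]).round(1))
E
```

```text
plateau 5070 [ 3.30000e-03  2.30000e-03 -3.97938e+01] [ 28.14  -0.09 -39.71] [ 15.  -18.  -41.8] [ 40.   18.  -37.3]
shoulder 1570 [ 3.80000e-03  4.20000e-03 -3.18976e+01] [ 35.91 -24.06 -31.76] [ 20.  -29.  -33.9] [ 50.   29.  -29.7]
violet top 602 [ 2.76190e+00  4.00000e-04 -8.21134e+01] [50.73 -0.5  57.33] [ 48.  -27.6  48. ] [52.2 27.9 69.9]
15 67 [51.2 51.4 51.6] [-29.4  30.4]
23 73 [51.3 51.4 51.7] [-29.2  30.3]
31 76 [51.2 51.5 51.6] [-29.2  31. ]
39 77 [51.2 51.5 51.7] [-29.   30.8]
47 83 [51.1 51.5 52.1] [-29.9  31.4]
55 89 [50.8 51.8 52.2] [-30.3  31. ]
63 407 [48.3 50.7 52. ] [-29.6  30.6]
71 154 [48.1 49.9 51.6] [-8.1  9.1]
```

>>> {"fn": "move_arm", "kwargs": {"series": [[[0,-2,1,0,0],[0,-2,1,0,0],[0,-2,1,10,0],[0,-2,1,20,0],[0,-2,1,26,0],[0,-2,1,30,0],[0,-2,1,33,0],[0,-2,1,34,0],[0,-2,1,34,0],[0,-2,1,34,0]]]}}

```text
time_s: 19.82
eef_pos: [0.4435, 0.0017, 0.0915]
eef_rot: [0.0, 0.096, 0.995, -0.0]
wrist_force: [0.1, 0.8, -2.2]
opening: 0.718
grasp_force: 66.5
```

```bash
python3 - <<'E'
from h import *
o=tool()[0];print(o["eef_pos"],o["wrist_force"],o["torque"])
E
```

```text
[0.44352142 0.00165711 0.09150749] [ 0.11204956  0.83961911 -2.15712671] [ 0.00614238 -0.05590624 -0.03897389]
```

No contact force at 1.3 mm above home, so I release and retreat to the viewing pose.

>>> {"fn": "move_arm", "kwargs": {"series": [[[0,0,0,1,0],[0,0,0,1,0],[1,0,0,1,0],[1,0,0,1,0],[1,0,0,1,0],[1,0,0,-10,0],[1,0,0,-50,0],[1,0,0,-90,0],[1,20,0,-130,0],[1,40,0,-170,0]]]}}

```text
time_s: 20.65
eef_pos: [0.4065, 0.0088, 0.258]
eef_rot: [0.0, 0.096, 0.995, -0.0]
wrist_force: [0.6, 0.3, 0.5]
opening: 0.997
grasp_force: 0.0
```

```bash
python3 - <<'E'
from m import *
i,W,m,c,a=wpose(.107,.145,(.4445,.0014))
c=np.array([.6348,-.0023])+.04*np.array([np.cos(.335),np.sin(.335)])
go(c[0],c[1],.27,.335)
E
```

```text
ctr [0.4444 0.0005] size [ 62.8 109.9] ang -0.1912 n 5673 z 0.1284 ext [[-0.0546, -0.0305], [0.0531, 0.0304]] dark 184 -0.04942033689331521
shift mm [-260.2   52.2   -1.7] turn 2.616 rows 6.3650124169981055 20.92477239450756 yaw now 2.951 q6 then~ 1.25
```

>>> {"fn": "move_arm", "kwargs": {"series": [[[1,-30,6,0,0.12],[1,-60,12,0,0.24],[1,-90,18,0,0.36],[1,-120,24,0,0.48],[1,-150,30,0,0.6],[1,-180,36,0,0.72],[1,-210,42,0,0.84],[1,-240,48,0,0.96],[1,-260,52,0,1.08],[1,-260,52,0,1.2]]]}}

```text
time_s: 21.53
eef_pos: [0.6748, 0.01, 0.2548]
eef_rot: [0.0, 0.644, 0.765, 0.0]
wrist_force: [-1.0, -0.2, -0.2]
opening: 1.001
grasp_force: 0.0
```

>>> {"fn": "move_arm", "kwargs": {"series": [[[1,0,0,0,0.12],[1,0,0,0,0.24],[1,0,0,0,0.36],[1,0,0,0,0.48],[1,0,0,0,0.6],[1,0,0,0,0.72],[1,0,0,0,0.84],[1,0,0,0,0.96],[1,0,0,0,1.08],[1,0,0,0,1.2]]]}}

```text
time_s: 22.37
eef_pos: [0.6719, 0.0102, 0.2558]
eef_rot: [-0.0, 0.963, 0.268, -0.0]
wrist_force: [0.5, -0.1, 0.7]
opening: 1.004
grasp_force: 0.0
```

```bash
python3 - <<'E'
from h import *
go(.6726,.0109,.27,.335)
E
```

```text
shift mm [  0.9  -0.2 -14.2] turn 0.208 rows 0.34201798092013164 1.6678733970137323 yaw now 0.543 q6 then~ 1.25
```

```bash
python3 - <<'E'
from m import *
i,W,m,c,a=wpose(.046,.07,(.6348,-.0023))
i,W,m,c,a=wpose(.046,.07,(.6348,-.0023))
go(c[0],c[1],.018,a)
E
```

```text
ctr [ 0.635 -0.002] size [ 62.7 110.6] ang 0.3326 n 3918 z 0.0607 ext [[-0.0529, -0.0303], [0.0549, 0.0306]] dark 113 0.050241146846637635
ctr [ 0.635 -0.002] size [ 62.7 110.5] ang 0.3314 n 3919 z 0.0607 ext [[-0.0531, -0.0304], [0.0549, 0.0306]] dark 112 0.05006606017173701
shift mm [-37.8  -8.8 237.8] turn 0.217 rows 5.778618543822135 1.733662203574383 yaw now 0.548 q6 then~ 1.24
```

>>> {"fn": "move_arm", "kwargs": {"series": [[[1,-18,-4,10,0.12],[1,-38,-9,45,0.217],[1,-38,-9,80,0.217],[1,-38,-9,120,0.217],[1,-38,-9,160,0.217],[1,-38,-9,195,0.217],[1,-38,-9,222,0.217],[1,-38,-9,237,0.217],[1,-38,-9,237,0.217],[1,-38,-9,237,0.217]]]}}

```text
time_s: 23.3
eef_pos: [0.6349, -0.002, 0.019]
eef_rot: [-0.0, 0.986, 0.166, -0.0]
wrist_force: [0.1, -0.1, 0.7]
opening: 0.999
grasp_force: 0.0
```

```bash
python3 - <<'E'
from h import *
print(tool()[0]["eef_pos"],tool()[0]["wrist_force"]); go(.635,-.002,.0185,.332)
E
```

```text
[ 0.63489168 -0.00195522  0.01897538] [ 0.08567349 -0.05220971  0.68824171]
shift mm [0.1 0.1 0.5] turn 0.002 rows 0.011741473454065343 0.017261897031065843 yaw now 0.334 q6 then~ 1.24
```

>>> {"fn": "move_arm", "kwargs": {"series": [[[0,0,0,0,0],[0,0,0,0,0],[0,0,0,0,0],[0,0,0,0,0],[0,0,0,0,0],[0,0,0,-20,0],[0,0,0,-60,0],[0,0,0,-100,0],[0,0,0,-140,0],[0,0,0,-180,0]]]}}

```text
time_s: 24.13
eef_pos: [0.6344, -0.0018, 0.2015]
eef_rot: [0.0, 0.986, 0.166, 0.0]
wrist_force: [1.1, -0.4, -3.1]
opening: 0.715
grasp_force: 66.3
```

```bash
python3 - <<'E'
from h import *
print(tool()[0]["eef_pos"],tool()[0]["grasp_force"]); go(.444,.0008,.205,2.948)
E
```

```text
[ 0.63441229 -0.00183949  0.20146252] 66.25685334205627
shift mm [-179.1  -64.7   -3.7] turn -2.615 rows 4.567468410354937 20.921425329349475 yaw now 0.333 q6 then~ -1.38
```

>>> {"fn": "move_arm", "kwargs": {"series": [[[0,-18,-6,0,-0.12],[0,-36,-13,0,-0.24],[0,-54,-19,0,-0.36],[0,-72,-26,0,-0.48],[0,-90,-32,0,-0.6],[0,-108,-39,0,-0.72],[0,-126,-45,0,-0.84],[0,-144,-52,0,-0.96],[0,-162,-58,0,-1.08],[0,-179,-65,0,-1.2]]]}}

```text
time_s: 24.97
eef_pos: [0.4433, 0.0011, 0.1995]
eef_rot: [0.001, 0.718, 0.696, 0.0]
wrist_force: [-0.1, 0.1, -1.7]
opening: 0.716
grasp_force: 66.3
```

>>> {"fn": "move_arm", "kwargs": {"series": [[[0,0,0,0,-0.12],[0,0,0,0,-0.24],[0,0,0,0,-0.36],[0,0,0,0,-0.48],[0,0,0,0,-0.6],[0,0,0,0,-0.72],[0,0,0,0,-0.84],[0,0,0,0,-0.96],[0,0,0,0,-1.08],[0,0,0,0,-1.2]]]}}

```text
time_s: 25.8
eef_pos: [0.4443, 0.0011, 0.1996]
eef_rot: [0.001, 0.2, 0.98, -0.0]
wrist_force: [-0.4, -0.5, -2.0]
opening: 0.715
grasp_force: 66.3
```

```bash
python3 - <<'E'
from h import *
print(tool()[0]["eef_pos"],tool()[0]["grasp_force"]); go(.444,.0008,.185,2.948)
E
```

```text
[0.44433823 0.00108305 0.19958532] 66.33388638496399
shift mm [ 0.2 -0.4 14.6] turn -0.209 rows 0.3499278433706725 1.6739464971064315 yaw now 2.739 q6 then~ -1.38
```

Finish the turn, come down a little, then measure the tub in hand against the stack below.

>>> {"fn": "move_arm", "kwargs": {"series": [[[0,0,0,0,-0.12],[0,0,0,0,-0.21],[0,0,0,10,-0.21],[0,0,0,17,-0.21],[0,0,0,17,-0.21],[0,0,0,17,-0.21],[0,0,0,17,-0.21],[0,0,0,17,-0.21],[0,0,0,17,-0.21],[0,0,0,17,-0.21]]]}}

```text
time_s: 26.63
eef_pos: [0.4445, 0.001, 0.1821]
eef_rot: [0.0, 0.1, 0.995, -0.0]
wrist_force: [-0.4, 0.2, -2.3]
opening: 0.717
grasp_force: 66.4
```

```bash
cat > held.py <<'E'
from m import *
def held(z0):  # z0: underside height of the next level; stack's top shoulder
    o,R,a=tool(); i,d,W=cloud("wrist"); T=(W-o["eef_pos"])@R*1000
    p=(abs(T[...,1])<18)&(T[...,0]>15)&(T[...,0]<40)&(T[...,2]>-60)&(T[...,2]<-20); zt=np.median(T[p][:,2])
    def face(q):
        P=T[q]; f=np.polyfit(P[:,1],P[:,0],1) 
        return np.median(P[:,0]).round(2),np.percentile(P[:,1],[1,99]).round(1),f.round(4),len(P)
    h=face((abs(T[...,1])<40)&(T[...,0]>48)&(T[...,0]<62)&(T[...,2]>zt+15)&(T[...,2]<zt+50))
    s=face((abs(T[...,1])<40)&(T[...,0]>45)&(T[...,0]<75)&(W[...,2]<z0-.006)&(W[...,2]>z0-.045))
    print("top in tool",zt.round(2),"held face",h,"\nstack face",s,"tcp",o["eef_pos"].round(4),a,o["grasp_force"])
    print("home TCP z ~",z0+(62+zt+1.0)*-.001+.062*0+ .0 if 0 else (z0+.062+zt*.001-.0).round(4))
E
python3 -c "
from held import *
held(.122); go(.444,.0008,.1405,2.948)"
```

```text
top in tool -40.07 held face (np.float64(53.32), array([-31.4,  29.8]), array([-8.00000e-04,  5.33625e+01]), 1454) 
stack face (np.float64(54.35), array([-31.7,  29.9]), array([4.70000e-03, 5.43474e+01]), 362) tcp [0.4445 0.001  0.1821] 2.942128079993432 66.36127352714539
home TCP z ~ 0.1439
shift mm [ 0.5 -0.3 41.6] turn -0.006 rows 0.9972332940558634 0.04666631566345458 yaw now 2.942 q6 then~ -1.38
```

>>> {"fn": "move_arm", "kwargs": {"series": [[[0,1,0,0,-0.006],[0,1,0,5,-0.006],[0,1,0,15,-0.006],[0,1,0,23,-0.006],[0,1,0,29,-0.006],[0,1,0,33,-0.006],[0,1,0,36,-0.006],[0,1,0,37,-0.006],[0,1,0,37,-0.006],[0,1,0,37,-0.006]]]}}

```text
time_s: 27.52
eef_pos: [0.4436, 0.0012, 0.1451]
eef_rot: [0.0, 0.096, 0.995, -0.0]
wrist_force: [-0.1, -0.5, -3.4]
opening: 0.717
grasp_force: 66.4
```

```bash
python3 - <<'E'
from h import *
o=tool()[0];print(o["eef_pos"],o["wrist_force"],o["torque"])
E
```

```text
[0.4436061  0.00120636 0.14509333] [-0.10954492 -0.5425194  -3.38135474] [0.01021232 0.05449119 0.03221768]
```

>>> {"fn": "move_arm", "kwargs": {"series": [[[0,0,0,1,0],[0,0,0,1,0],[1,0,0,1,0],[1,0,0,1,0],[1,0,0,1,0],[1,0,0,-10,0],[1,0,0,-50,0],[1,0,0,-90,0],[1,20,0,-130,0],[1,40,0,-160,0]]]}}

```text
time_s: 28.35
eef_pos: [0.4044, 0.0088, 0.3077]
eef_rot: [0.001, 0.097, 0.995, -0.0]
wrist_force: [0.2, -0.0, 0.3]
opening: 1.003
grasp_force: 0.0
```

```bash
python3 - <<'E'
from m import *
i,W,m,c,a=wpose(.16,.2,(.4445,.0014))
c=np.array([.6101,.2217])+.04*np.array([np.cos(.215),np.sin(.215)])
go(c[0],c[1],.27,.215)
E
```

```text
ctr [ 4.448e-01 -1.000e-04] size [ 62.7 110.3] ang -0.1956 n 5796 z 0.1825 ext [[-0.0548, -0.0304], [0.0532, 0.0305]] dark 183 -0.04994547002612176
shift mm [-198.2  263.8   46. ] turn 2.735 rows 7.988699319331072 21.87619277368789 yaw now 2.95 q6 then~ 1.7
```

>>> {"fn": "move_arm", "kwargs": {"series": [[[1,-20,27,0,0.12],[1,-40,53,0,0.24],[1,-60,80,0,0.36],[1,-80,106,0,0.48],[1,-100,132,0,0.6],[1,-120,158,0,0.72],[1,-140,185,10,0.84],[1,-160,212,20,0.96],[1,-180,238,30,1.08],[1,-198,264,40,1.2]]]}}

```text
time_s: 29.23
eef_pos: [0.6504, 0.2313, 0.2641]
eef_rot: [0.0, 0.644, 0.765, 0.0]
wrist_force: [0.5, -0.5, 0.2]
opening: 0.996
grasp_force: 0.0
```

>>> {"fn": "move_arm", "kwargs": {"series": [[[1,0,0,0,0.12],[1,0,0,0,0.24],[1,0,0,0,0.36],[1,0,0,0,0.48],[1,0,0,0,0.6],[1,0,0,0,0.72],[1,0,0,0,0.84],[1,0,0,0,0.96],[1,0,0,0,1.08],[1,0,0,0,1.2]]]}}

```text
time_s: 30.07
eef_pos: [0.6491, 0.2301, 0.2647]
eef_rot: [-0.0, 0.963, 0.268, -0.0]
wrist_force: [-0.1, -0.7, 0.3]
opening: 0.997
grasp_force: 0.0
```

```bash
python3 - <<'E'
from m import *
i,W,m,c,a=wpose(.046,.07,(.61,.2217),pic="pics/w6.png")
print(tool()[0]["eef_pos"])
go(c[0],c[1],.018,a)
E
```

```text
ctr [0.6099 0.2216] size [ 62.6 110.4] ang 0.2098 n 3753 z 0.0607 ext [[-0.0532, -0.0303], [0.0547, 0.0307]] dark 101 0.05018288205911825
[0.64912334 0.2300494  0.26473163]
shift mm [-38.  -12.7 246.7] turn 0.326 rows 5.9945975938191545 2.60439892600262 yaw now 0.535 q6 then~ 1.71
```

View pics/w6.png

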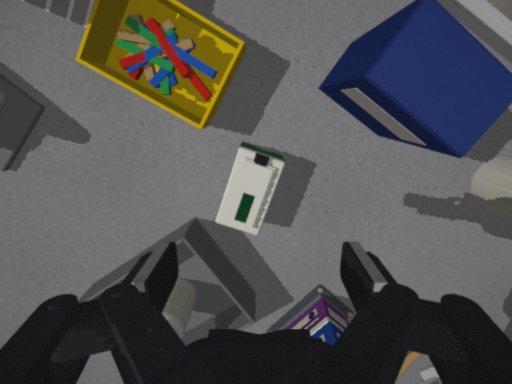

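>>> {"fn": "move_arm", "kwargs": {"series": [[[1,-15,-5,5,0.12],[1,-38,-13,20,0.24],[1,-38,-13,60,0.326],[1,-38,-13,100,0.326],[1,-38,-13,140,0.326],[1,-38,-13,180,0.326],[1,-38,-13,218,0.326],[1,-38,-13,246,0.326],[1,-38,-13,246,0.326],[1,-38,-13,246,0.326]]]}}

```text
time_s: 30.95
eef_pos: [0.6085, 0.2211, 0.0173]
eef_rot: [0.0, 0.994, 0.112, -0.002]
wrist_force: [0.1, -0.0, 0.2]
opening: 1.003
grasp_force: 0.0
```

```bash
python3 - <<'E'
from h import *
print(tool()[0]["eef_pos"],tool()[0]["wrist_force"]); go(.6099,.2216,.0185,.21)
E
```

```text
[0.60851635 0.22110913 0.01734263] [ 0.0978099  -0.04309902  0.19336844]
shift mm [ 1.5 -0.2 -1.2] turn 0.014 rows 0.04483161542273316 0.11332695639137924 yaw now 0.224 q6 then~ 1.71
```

>>> {"fn": "move_arm", "kwargs": {"series": [[[0.95,1,0,-1,0.014],[0,1,0,-1,0.014],[0,1,0,-1,0.014],[0,1,0,-1,0.014],[0,1,0,-1,0.014],[0,1,0,-1,0.014],[0,1,0,-20,0.014],[0,1,0,-60,0.014],[0,1,0,-100,0.014],[0,1,0,-140,0.014]]]}}

```text
time_s: 31.78
eef_pos: [0.6103, 0.2215, 0.161]
eef_rot: [0.0, 0.995, 0.104, -0.0]
wrist_force: [0.5, 0.2, -2.3]
opening: 0.71
grasp_force: 66.4
```

>>> {"fn": "move_arm", "kwargs": {"series": [[[0,0,0,-40,0],[0,0,0,-80,0],[0,0,0,-90,-0.12],[0,0,0,-90,-0.24],[0,0,0,-90,-0.36],[0,0,0,-90,-0.48],[0,0,0,-90,-0.6],[0,0,0,-90,-0.72],[0,0,0,-90,-0.84],[0,0,0,-90,-0.96]]]}}

```text
time_s: 32.62
eef_pos: [0.6107, 0.2215, 0.2499]
eef_rot: [0.0, 0.832, 0.554, 0.0]
wrist_force: [-0.3, -0.6, -2.6]
opening: 0.716
grasp_force: 66.6
```

```bash
python3 - <<'E'
from h import *
print(tool()[0]["eef_pos"],tool()[0]["grasp_force"]); go(.444,.0006,.25,2.948)
E
```

```text
[0.61070255 0.22154693 0.24985915] 66.55731081962585
shift mm [-268.2  -68.6   -0.3] turn -1.773 rows 6.637415980251605 14.185871825227117 yaw now 1.175 q6 then~ -1.38
```

>>> {"fn": "move_arm", "kwargs": {"series": [[[0,-27,-7,0,-0.12],[0,-54,-14,0,-0.24],[0,-81,-21,0,-0.36],[0,-108,-28,0,-0.48],[0,-135,-35,0,-0.6],[0,-162,-42,0,-0.72],[0,-190,-49,0,-0.84],[0,-217,-56,0,-0.96],[0,-244,-63,0,-1.08],[0,-268,-69,0,-1.2]]]}}

```text
time_s: 33.45
eef_pos: [0.4412, 0.0011, 0.2497]
eef_rot: [0.001, 0.374, 0.927, -0.0]
wrist_force: [0.8, -0.7, -2.7]
opening: 0.715
grasp_force: 66.7
```

```bash
python3 - <<'E'
from h import *
print(tool()[0]["eef_pos"],tool()[0]["grasp_force"]); go(.444,.0006,.24,2.948)
E
```

```text
[0.44117671 0.00106072 0.24967748] 66.67827486991882
shift mm [-2.3  1.6  9.7] turn -0.573 rows 0.24200049573253643 4.585143104645731 yaw now 2.375 q6 then~ -1.38
```

>>> {"fn": "move_arm", "kwargs": {"series": [[[0,-2,1,0,-0.12],[0,-2,1,0,-0.24],[0,-2,1,0,-0.36],[0,-2,1,0,-0.48],[0,-2,1,8,-0.573],[0,-2,1,12,-0.573],[0,-2,1,12,-0.573],[0,-2,1,12,-0.573],[0,-2,1,12,-0.573],[0,-2,1,12,-0.573]]]}}

```text
time_s: 34.28
eef_pos: [0.4448, 0.0013, 0.2373]
eef_rot: [0.0, 0.1, 0.995, -0.0]
wrist_force: [-1.2, 0.3, -3.1]
opening: 0.714
grasp_force: 67.0
```

```bash
python3 -c "
from held import *
held(.176); go(.444,.0008,.199,2.948)"
```

```text
top in tool -38.28 held face (np.float64(51.2), array([-31.3,  29.9]), array([-4.00000e-04,  5.12379e+01]), 1547) 
stack face (np.float64(54.41), array([-32.2,  29.1]), array([5.70000e-03, 5.44007e+01]), 325) tcp [0.4448 0.0013 0.2373] 2.940300096949101 66.98671102523804
home TCP z ~ 0.1997
shift mm [ 0.7 -0.6 38.3] turn -0.007 rows 0.9179254244732652 0.059485538102162394 yaw now 2.941 q6 then~ -1.38
```

>>> {"fn": "move_arm", "kwargs": {"series": [[[0,3,-0.5,0,-0.006],[0,3,-0.5,5,-0.006],[0,3,-0.5,15,-0.006],[0,3,-0.5,23,-0.006],[0,3,-0.5,29,-0.006],[0,3,-0.5,33,-0.006],[0,3,-0.5,36,-0.006],[0,3,-0.5,36.5,-0.006],[0,3,-0.5,36.5,-0.006],[0,3,-0.5,36.5,-0.006]]]}}

```text
time_s: 35.17
eef_pos: [0.4417, 0.0014, 0.2006]
eef_rot: [0.0, 0.097, 0.995, -0.0]
wrist_force: [-0.5, 0.6, -2.5]
opening: 0.715
grasp_force: 67.2
```

```bash
python3 - <<'E'
from h import *
o=tool()[0];print(o["eef_pos"],o["wrist_force"],o["torque"])
E
```

```text
[0.44173438 0.00135267 0.20058311] [-0.52481556  0.56810036 -2.47667609] [0.03485245 0.06284173 0.00878182]
```

>>> {"fn": "move_arm", "kwargs": {"series": [[[0,0,0,1,0],[0,0,0,1,0],[1,0,0,1,0],[1,0,0,1,0],[1,0,0,1,0],[1,0,0,-10,0],[1,0,0,-50,0],[1,0,0,-90,0],[1,20,0,-130,0],[1,40,0,-160,0]]]}}

```text
time_s: 36.0
eef_pos: [0.4023, 0.009, 0.3639]
eef_rot: [0.001, 0.097, 0.995, -0.0]
wrist_force: [0.7, 0.2, -0.0]
opening: 0.997
grasp_force: 0.0
```

```bash
python3 - <<'E'
from m import *
i,W,m,c,a=wpose(.215,.255,(.4445,.0014))
z=np.load("top0.npz"); W=z["W"]
# terminal from top: slab points, plane, ends
m=np.zeros((384,512),np.uint8); m[170:240,318:380]=1; m&=(W[...,2]>.03)&(W[...,2]<.12)
n,l,s,_=cv2.connectedComponentsWithStats(m); P=W[l==1+np.argmax(s[1:,4])]
ax=np.array([np.cos(-.52),np.sin(-.52)]); t=P[:,:2]@ax; q=P[:,:2]@np.array([-ax[1],ax[0]])
for lo in np.arange(t.min(),t.max(),.012):
    k=(t>=lo)&(t<lo+.012); print(lo.round(3),k.sum(),np.median(P[k,2]).round(4),np.percentile(q[k],[2,98]).round(4))
E
```

```text
ctr [ 4.453e-01 -4.000e-04] size [ 62.7 110.8] ang -0.1946 n 5676 z 0.2364 ext [[-0.055, -0.0305], [0.0531, 0.0304]] dark 178 -0.050302208595698075
0.508 84 0.0467 [-0.0588  0.0001]
0.52 82 0.0511 [-0.0575  0.0001]
0.532 90 0.0566 [-0.0587  0.0026]
0.544 88 0.0621 [-0.06    0.0024]
0.556 90 0.0665 [-0.0595  0.0024]
0.568 89 0.071 [-0.0594  0.002 ]
0.58 89 0.0741 [-0.0597  0.0029]
0.592 90 0.0774 [-0.0597  0.0022]
0.604 97 0.0823 [-0.0589  0.002 ]
0.616 92 0.0865 [-0.0598  0.0019]
0.628 86 0.0907 [-0.0574  0.0028]
0.64 91 0.0947 [-0.0568  0.0022]
0.652 87 0.0977 [-0.0568  0.002 ]
0.664 51 0.0995 [-0.0558  0.0028]
```

```bash
python3 -c "
from h import *
go(.5136,-.3269,.30,2.62)"
```

```text
shift mm [-173.8 -308.6   73. ] turn 0.328 rows 8.671385325711862 2.6274387312841334 yaw now 2.948 q6 then~ -1.62
```

>>> {"fn": "move_arm", "kwargs": {"series": [[[1,-22,-35,0,0],[1,-44,-70,0,0.1],[1,-66,-105,0,0.2],[1,-88,-140,10,0.3],[1,-110,-175,25,0.33],[1,-132,-210,40,0.33],[1,-154,-245,55,0.33],[1,-170,-280,70,0.33],[1,-174,-309,73,0.33],[1,-174,-309,73,0.33]]]}}

```text
time_s: 36.88
eef_pos: [0.512, -0.3332, 0.2849]
eef_rot: [-0.002, 0.261, 0.965, -0.0]
wrist_force: [-1.1, 1.0, 0.1]
opening: 1.002
grasp_force: 0.0
```

```bash
cat > term.py <<'E'
from m import *
def term(pic=None,cam="wrist",box=(.45,.72,-.075,.02)):
    i,d,W=cloud(cam)
    if pic: cv2.imwrite(pic,i)
    ax=np.array([np.cos(-.52),np.sin(-.52)]); t=W[...,:2]@ax; q=W[...,:2]@np.array([-ax[1],ax[0]])
    m=((t>box[0])&(t<box[1])&(q>box[2])&(q<box[3])&(W[...,2]>.045)&(W[...,2]<.25)).astype(np.uint8)
    n,l,s,_=cv2.connectedComponentsWithStats(m); m=l==1+np.argmax(s[1:,4]); P=W[m]; tt,qq=t[m],q[m]
    k=np.ones(len(tt),bool)
    for _ in range(5):
        f=np.polyfit(tt[k],P[k,2],1); k=abs(P[:,2]-np.polyval(f,tt))<.003
    th=np.arctan(f[0]); hinge=(.04+.010/np.cos(th)-f[1])/f[0]
    # perpendicular axis fit via minAreaRect of plan view
    c,L,a=rect(P[k],0,0)
    print("n",k.sum(),"tilt",th.round(3),"deg",np.degrees(th).round(1),"hinge t",hinge.round(4),"end t",np.percentile(tt[k],99.7).round(4),"z",np.percentile(P[k,2],99.7).round(4),"q",np.percentile(qq[k],[.5,99.5]).round(4),"axis",round(a,4),np.round(L,1))
E
python3 -c "
from term import *
term('pics/w7.png'); print(tool()[0]['eef_pos'],tool()[2])"
```

```text
n 5893 tilt 0.331 deg 19.0 hinge t 0.5209 end t 0.6692 z 0.1 q [-0.0591  0.002 ] axis -0.5253 [ 62.1 157.1]
[ 0.51245275 -0.33047714  0.28604518] 2.613456752667366
```

View pics/w7.png

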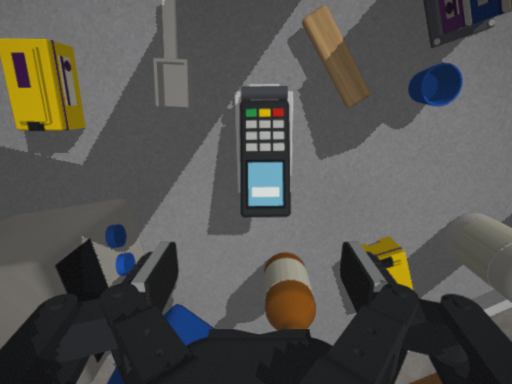

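```bash
python3 -c "
from h import *
W=np.load('top0.npz')['W']; m=np.zeros((384,512),bool); m[120:165,350:395]=1
for lo in (.04,.08,.12,.15):
    P=W[m&(W[...,2]>lo)&(W[...,2]<lo+.03)]; print(lo,len(P),np.percentile(P,[2,98],axis=0).round(3).tolist())
t,q=.521+.135*np.cos(.331),-.0285; ax=np.array([np.cos(-.52),np.sin(-.52)]);n=np.array([-ax[1],ax[0]]); p=t*ax+q*n; print(p)
go(p[0],p[1],.14,-.525+np.pi); go(p[0],p[1],.065,-.525+np.pi)
for th in np.linspace(.331,1.06,9): print(th.round(2),((.135*np.cos(th)-.135*np.cos(.331))*-1000).round(1),((.135*np.sin(th)-.135*np.sin(.331))*-1000).round(1))
"
```

```text
0.04 65 [[0.668, -0.412, 0.042], [0.719, -0.359, 0.069]]
0.08 136 [[0.669, -0.425, 0.081], [0.736, -0.36, 0.11]]
0.12 167 [[0.679, -0.419, 0.121], [0.728, -0.371, 0.146]]
0.15 122 [[0.69, -0.412, 0.157], [0.718, -0.381, 0.175]]
[ 0.54876884 -0.34704503]
shift mm [-40.1   4.  145.9] turn -0.003 rows 3.6307419120309086 0.02508720737941772 yaw now 2.613 q6 then~ -1.61
shift mm [-40.3   4.  220.9] turn -0.003 rows 5.386580289586437 0.02508720737941772 yaw now 2.613 q6 then~ -1.61
0.33 -0.0 -0.0
0.42 4.5 -11.4
0.51 10.1 -22.4
0.6 16.6 -32.8
0.7 24.0 -42.6
0.79 32.3 -51.7
0.88 41.4 -60.0
0.97 51.2 -67.4
1.06 61.7 -73.9
```

>>> {"fn": "move_arm", "kwargs": {"series": [[[1,-20,2,10,0],[1,-40,4,45,0],[1,-40,4,85,0],[1,-40,4,125,0],[1,-40,4,160,0],[1,-40,4,190,0],[1,-40,4,210,0],[1,-40,4,220,0],[1,-40,4,220,0],[1,-40,4,220,0]]]}}

```text
time_s: 37.77
eef_pos: [0.5508, -0.3441, 0.0688]
eef_rot: [0.001, 0.259, 0.966, -0.0]
wrist_force: [0.2, -0.8, 0.1]
opening: 1.002
grasp_force: 0.0
```

>>> {"fn": "move_arm", "kwargs": {"series": [[[0,0,0,0,0],[0,0,0,0,0],[0,0,0,0,0],[0,0,0,0,0],[0,0,0,0,0],[0,0,0,0,0],[0,4,0,-11,0],[0,10,0,-22,0],[0,17,0,-33,0],[0,17,0,-33,0]]]}}

```text
time_s: 38.6
eef_pos: [0.5339, -0.3371, 0.1021]
eef_rot: [-0.0, 0.259, 0.966, -0.002]
wrist_force: [-5.6, -5.0, -4.0]
opening: 0.733
grasp_force: 73.9
```

```bash
python3 -c "
from term import *
o=tool()[0];print(o['eef_pos'],tool()[2],o['wrist_force'],o['grasp_force'],o['opening']); term()"
```

```text
[ 0.5339321  -0.33713591  0.10208976] 2.6175753325335607 [-5.61837377 -5.02889993 -3.96697529] 73.86223554611206 0.7333075144060001
n 4742 tilt 0.767 deg 44.0 hinge t 0.5272 end t 0.6385 z 0.1617 q [-0.0733  0.0187] axis -0.5066 [ 95.1 123. ]
```

```bash
python3 -c "
from term import *
term(box=(.5,.615,-.05,-.008)); term(box=(.5,.59,-.05,-.008),pic='pics/w8.png')"
```

```text
n 13656 tilt 0.577 deg 33.1 hinge t 0.5206 end t 0.6148 z 0.1135 q [-0.0499 -0.0083] axis -0.5201 [ 42.  102.5]
n 9304 tilt 0.578 deg 33.1 hinge t 0.5208 end t 0.5898 z 0.0967 q [-0.0499 -0.0083] axis -0.52 [42.  77.4]
```

View pics/w8.png

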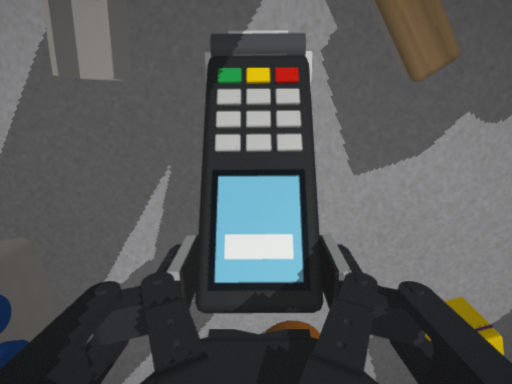

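The terminal is pinched between the pads and tilts to 0.578 rad, with the screen at (258,230). I continue along the arc.

>>> {"fn": "move_arm", "kwargs": {"series": [[[0,5,0,-7,0],[0,11,0,-13,0],[0,16,0,-19,0],[0,22,0,-25,0],[0,29,0,-30,0],[0,36,0,-36,0],[0,42,0,-40,0],[0,46,0,-43,0],[0,46,0,-43,0],[0,46,0,-43,0]]]}}

```text
time_s: 39.58
eef_pos: [0.4915, -0.3129, 0.1416]
eef_rot: [-0.004, 0.259, 0.966, -0.001]
wrist_force: [-11.0, -5.9, -10.5]
opening: 0.723
grasp_force: 71.1
```

```bash
python3 -c "
from term import *
o=tool()[0];print(o['eef_pos'],o['wrist_force'],o['grasp_force'],o['opening']); term(box=(.5,.57,-.05,-.008))"
```

```text
[ 0.49152529 -0.31291968  0.14159028] [-10.99541473  -5.85173428 -10.48302868] 71.1268835188821 0.7231575847884757
n 4993 tilt 1.008 deg 57.8 hinge t 0.5218 end t 0.57 z 0.1361 q [-0.0497 -0.0082] axis -0.5198 [42.  56.9]
```

>>> {"fn": "move_arm", "kwargs": {"series": [[[0,3,0,-2,0],[0,5,0,-3,0],[0,5,0,-3,0],[0,5,0,-3,0],[1,5,0,-3,0],[1,5,0,-3,0],[1,5,0,-3,0],[1,5,0,-3,0],[1,5,0,-25,0],[1,5,0,-60,0]]]}}

```text
time_s: 40.47
eef_pos: [0.4896, -0.3082, 0.2008]
eef_rot: [-0.003, 0.259, 0.966, 0.002]
wrist_force: [0.4, -0.4, 0.3]
opening: 1.002
grasp_force: 0.0
```

>>> {"fn": "move_arm", "kwargs": {"series": [[[1,0,0,-35,0],[1,20,0,-70,0],[1,50,0,-90,0],[1,60,0,-90,0],[1,60,0,-90,0],[1,60,0,-90,0],[1,60,0,-90,0],[1,60,0,-90,0],[1,60,0,-90,0],[1,60,0,-90,0]]]}}

```text
time_s: 41.3
eef_pos: [0.4394, -0.2802, 0.2924]
eef_rot: [-0.001, 0.259, 0.966, 0.0]
wrist_force: [0.2, -0.2, -1.1]
opening: 1.001
grasp_force: 0.0
```

```bash
python3 -c "
from term import *
o=tool()[0];print(o['eef_pos'],o['wrist_force'],o['opening']); term(box=(.5,.62,-.05,-.008)); term(box=(.5,.57,-.05,-.008))
i,d,W=cloud('scene'); cv2.imwrite('pics/s9.png',cv2.resize(i,(768,576)))
i,d,W=cloud('top')
m=((W[...,2]>.1)&(W[...,2]<.14)&(abs(W[...,0]-.38)<.15)&(abs(W[...,1]-.24)<.13)); P=W[m]; print('jar',len(P),np.median(P,0))
"
```

```text
[ 0.43936078 -0.28016683  0.29236475] [ 0.16397747 -0.22759429 -1.06653168] 1.000657879998489
n 2814 tilt 1.018 deg 58.4 hinge t 0.5188 end t 0.5951 z 0.1809 q [-0.0497 -0.0082] axis -0.5203 [42.  74.2]
n 1572 tilt 1.047 deg 60.0 hinge t 0.5223 end t 0.5699 z 0.1433 q [-0.0496 -0.0082] axis -0.5195 [41.9 56.6]
jar 284 [0.37984589 0.22463098 0.12078321]
```

View pics/s9.png

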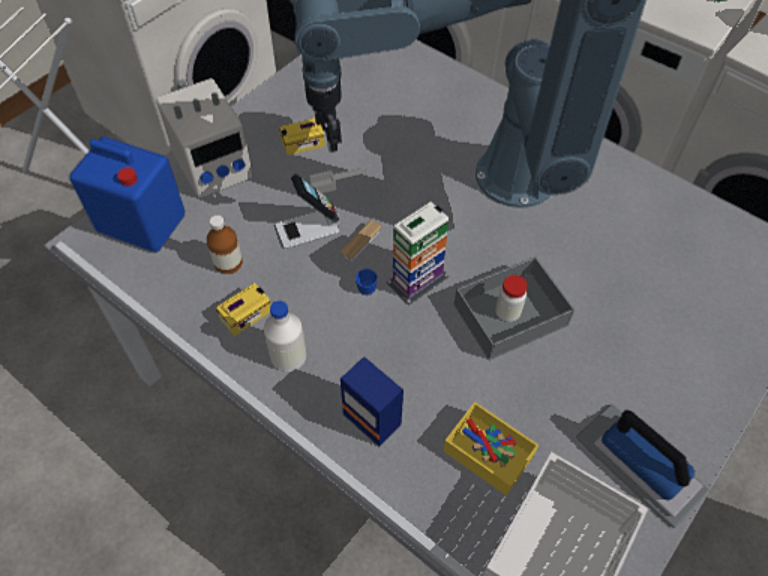

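The four tubs stand flush at (420,250), the jar is upright in the crate at (512,300), and the terminal holds about 59° at (315,198). I am handing in.

```bash
python3 -c "
from h import *
print(order.hand_in())"
```

```text
the job is handed in; nothing more can be done
None
```

I handed the job in with all four tubs (violet, blue, orange, green) stacked fully home, the jar in the crate, and the terminal standing at about 59°; the hand-in returned no verdict.

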